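# Re-clip the press gears and close the gear case

### The arm

A 7-joint arm with a two-finger parallel gripper is mounted at the origin on the work surface. World frame = base frame: x ahead of the robot, y to its left, z up, the work surface at z = 0. Lengths are in m, angles in rad, forces in N, time in s.
With the tool pointing down it reaches from about 0.4 to 0.85 m from the base axis. Payload 4.5 kg.
Tool frame: the origin (TCP) lies on the centre line of the jaws, within the pads' length; the fingertips stand ctrl.tips_ahead ahead of it and the grasp point (between the pads) lies 2 mm behind it (ctrl.tips_ahead is the distance from the TCP to the fingertips, in m); z points along the fingers, y is the line along which they close (so a half turn about z gives the same grasp; the last joint's range is limited). The gripper opens to 88 mm and grips with 3 to 60 N. Pads are 18 mm wide; open, the fingers measure 123 mm over their backs; the gripper's body (75 mm by 187 mm) begins 45 mm behind the grasp point.
Start: joints at [1.258, 0.689, -0.195, 1.565, 0.157, 0.902, -0.215], TCP at [0.212, -0.588, 0.229] pointing down, gripper open.
Joint ranges: [-3.01, 3.01], [-0.46, 2.08], [-1.47, 1.51], [0.13, 2.56], [-1, 4.14], [0.04, 2.09], [-2.66, 2.66]. Speed limits (rad/s): [2.57, 2.57, 3.14, 3.14, 3.14, 3.14, 3.14].

### API

Orientations are given as a unit quaternion [w, x, y, z].
In Python, from workcell import ctrl gives the robot as it stands. The module is installed in compiled form; this text tells all that it offers.
- The arm moves only by the tool send_rows, never from a script. Its argument "steps" is text: rows parted by semicolons, each of 4 numbers parted by spaces: the shift along the tool's x, y, z in cm, then the turn about the tool's z in rad. In form: tx ty tz twist; .... A call has exactly 8 rows; each row is the pose to reach, as a shift and turn from the pose commanded when the call began, along the tool's axes at that moment; what a row does not reach only later rows make up. A row lasts 1/8 s, in which the tool goes at most 62.5 mm and 10.7 degrees, less where a joint would pass 70% of its speed; a pose out of reach is approached as far as the arm can. A call with a gripper value outside its range is refused whole. "fingers" is the opening, from 0 (shut) to 1 (fully open), set as the call begins (left out, the last holds). The fingers move at their own pace and stop on an object; "grip_force" is the grip in N (left out, the last holds). Time passes only in rows, so rows that repeat a pose let the fingers close, or fill a call up. It gives the time, the measured TCP pose, the force, the opening and the grip force at its end, in the units of the state.
- ctrl.get_obs(): the state, without advancing time (a new reading comes with each control period).
- ctrl.read_camera(name): name is "scene" or "top"; returns (picture, depth): 480x640x3 uint8, red, green, blue; 480x640 float32, m along the optical axis (not along the pixel's ray), 0 where there is no reading.
- ctrl.camera_model(name): a dict with "vfov" (degrees; the focal length in pixels is half the picture's height over the tangent of half this angle, whatever the lens; pixels are square), "cx", "cy" (the principal point, pixels), "pose" (4x4, takes a point from camera to world coordinates). Camera axes: x right, y down, z forward; pixel columns grow to the right and rows downward; lengths in m; the calibration is good to about 2 mm. A picture is of the moment at which its call begins. camera_model takes no time and is no camera call.
- ctrl.hand_in(): hands the job in; it is judged then, once.
The state is a dict: "t": time; "qpos": joint angles; "joint_velocities": joint speeds; "effort": joint torques, N m; "tcp_pos": TCP position; "eef_rot": TCP orientation; "wrist_force": force on the tool from outside, world axes, zero at the start; "moment": the same for the moment, N m; "finger_gap": finger opening in m; "grip_force": force on a finger pad.
Only numpy, scipy, OpenCV 4.12 (cv2) and the standard library are available. Lean on these libraries where they do the work, as an engineer would, in place of code of your own. Each camera call takes 0.05 s, during which the arm holds its last target. There are 200 camera calls.

### The job

The press's gear case lies open on the bench and its gears need their retaining clips: wherever a stud has no clip, lay a spare clip from the tray flat on the gear with its mouth against the stud, and push it fully home under the stud's head with the fork, not with your fingers; leave any clip that is already on. When every stud has its clip, shut the cover fully and then press the toggle clamp's handle right down. Leave the fork lying on its cork mat, and do not disturb the paint, glass and ink things around.

Things in the scene. Friction and masses are not known exactly. Their poses are not given: they have to be found in the camera images.
- case: Green gear case of a press, lying on its back, fixed: base 190 x 392 mm with a low rim 36 mm high, four steel gears of 47 mm radius whose studs stand in a zigzag row along its y axis, 90 mm apart in y. Origin: centre of the underside; -x is the open front, +x the hinge side.
- stud1 (a point): Centre of the rightmost stud (case x -20, y -135 mm), on the flat top face of its gear, 44 mm above the bench. A neck of 32 mm diameter, 10 mm high, stands on the gear face; above it a head of 37 mm diameter, 12 mm high. A clip slides flat over the gear face, under the head, onto the neck.
- stud2 (a point): The same for the second stud (case x +20, y -45 mm).
- stud3 (a point): The same for the third stud (case x -20, y +45 mm).
- stud4 (a point): The same for the leftmost stud (case x +20, y +135 mm).
- tray: Shallow black plastic tray 310 x 130 x 10 mm, wall and floor 3 mm, in which the four spare clips lie. Origin: centre of its underside; long side along its x.
- clip1: Spare spring clip, steel, a horseshoe 66 mm long (x -46 to +20), 52 mm wide, 7 mm thick, 75 g, lying flat. Origin: on the underside, at the centre of the bore (the stud's centre when home). The mouth opens to its +x. Behind the bore a bridge with flat shoulders at x = -30 mm; in its middle an upright lug to grasp, x = -46 to -32 mm, 20 mm wide in y, top 27 mm above the underside.
- clip2: Spare clip, same as clip1. Its two sprung legs end in round beads at x = +13 mm, 25 mm apart, that must spread over the 32 mm neck: the push takes about 10 to 15 N. First touch when the origin is 25 mm from the stud's centre, over the top at 13 mm, home within 2 mm.
- clip3: Spare clip, same as clip1. Laid from above on the gear with its origin 32 to 35 mm from the stud's centre, towards the case's front, mouth to the stud, it clears the head and stays there; nearer, its legs must be slid in under the head (26 mm and more from the stud is still free of the neck).
- clip4: Spare clip, same as clip1.
- old1: Clip already in place on stud1, same shape, at home; absent when that stud has no clip. One or two of the four studs have one.
- old2: Clip already in place on stud2, same shape, at home; absent when that stud has no clip. One or two of the four studs have one.
- old3: Clip already in place on stud3, same shape, at home; absent when that stud has no clip. One or two of the four studs have one.
- old4: Clip already in place on stud4, same shape, at home; absent when that stud has no clip. One or two of the four studs have one.
- fork: Push fork 210 mm long, 180 g, lying flat. Origin: underside of the handle's middle. Wooden handle x = -60 to +60 mm, 22 mm wide, 32 mm high; it balances at x = +34 mm. In front a steel blade 56 mm wide, 10 mm thick (11 to 21 mm above the underside), with two tines to x = +150 mm; the notch between them, 26 mm wide, 22 mm deep, goes round the clip's lug while the tines press on its shoulders.
- mat: Cork mat 260 x 120 x 4 mm fixed to the bench, the fork's place. Origin: centre of its underside; long side along its x.
- cover (a joint): Hinge of the cover (green frame with a clear window): 0 = shut, about 1.55 rad = open, standing up at the back. Stiff (about 0.75 N m): stays where it is left. The hinge line runs along the case's y axis at x = +88, z = 36 mm of the case.
- cover_handle (a point): Middle of the cover's handle, a steel bar of 12 mm diameter and 90 mm length along the case's y axis, standing 38 mm out from the cover's front edge. Shut, it is in front of the case, 56 mm above the bench. It swings at 213 mm from the hinge line.
- clamp (a joint): Toggle clamp at the case's left end: 0 = handle upright (open), 1.45 rad = handle right down, pointing away from the case (+y of the case); its short arm then holds the cover's lip. Friction about 0.22 N m: stays where it is left.
- clamp_tip (a point): Free end of the clamp's rubber handle, 18 mm thick, 107 mm from the pivot. The pivot lies in the case frame at x = +35, y = +221, z = 52 mm; its axis runs along the case's x axis.
- paint_tin: Bystander: paint tin, 90 mm wide, 100 mm high. Origin: centre of its underside.
- ink_bottle: Bystander: plastic bottle, 60 mm wide, 120 mm high. Origin: centre of its underside.
- glass: Bystander: drinking glass, 68 mm wide, 85 mm high. Origin: centre of its underside.
- brayer: Bystander: ink roller, roller 100 mm long and 40 mm thick, wooden handle 110 mm long to its -x. Origin: below the roller's middle.
Not all that is in view belongs to the job. Leave any pink or purple look-alike of the clip1 alone.

How it is judged:
On the way, in this order (a step that is already met when the one before it is completed fails the run):
1. every stud has a clip fully home on its neck (((distance between old1 and stud1 below 0.005 m and angle between old1's own z axis and vertical below 0.1 rad) or (distance between clip1 and stud1 below 0.005 m and angle between clip1's own z axis and vertical below 0.1 rad) or (distance between clip2 and stud1 below 0.005 m and angle between clip2's own z axis and vertical below 0.1 rad) or (distance between clip3 and stud1 below 0.005 m and angle between clip3's own z axis and vertical below 0.1 rad) or (distance between clip4 and stud1 below 0.005 m and angle between clip4's own z axis and vertical below 0.1 rad)) and ((distance between old2 and stud2 below 0.005 m and angle between old2's own z axis and vertical below 0.1 rad) or (distance between clip1 and stud2 below 0.005 m and angle between clip1's own z axis and vertical below 0.1 rad) or (distance between clip2 and stud2 below 0.005 m and angle between clip2's own z axis and vertical below 0.1 rad) or (distance between clip3 and stud2 below 0.005 m and angle between clip3's own z axis and vertical below 0.1 rad) or (distance between clip4 and stud2 below 0.005 m and angle between clip4's own z axis and vertical below 0.1 rad)) and ((distance between old3 and stud3 below 0.005 m and angle between old3's own z axis and vertical below 0.1 rad) or (distance between clip1 and stud3 below 0.005 m and angle between clip1's own z axis and vertical below 0.1 rad) or (distance between clip2 and stud3 below 0.005 m and angle between clip2's own z axis and vertical below 0.1 rad) or (distance between clip3 and stud3 below 0.005 m and angle between clip3's own z axis and vertical below 0.1 rad) or (distance between clip4 and stud3 below 0.005 m and angle between clip4's own z axis and vertical below 0.1 rad)) and ((distance between old4 and stud4 below 0.005 m and angle between old4's own z axis and vertical below 0.1 rad) or (distance between clip1 and stud4 below 0.005 m and angle between clip1's own z axis and vertical below 0.1 rad) or (distance between clip2 and stud4 below 0.005 m and angle between clip2's own z axis and vertical below 0.1 rad) or (distance between clip3 and stud4 below 0.005 m and angle between clip3's own z axis and vertical below 0.1 rad) or (distance between clip4 and stud4 below 0.005 m and angle between clip4's own z axis and vertical below 0.1 rad))), for 0.3 s.
2. then the cover is shut (value of joint cover below 0.05 rad), for 0.2 s.
3. then the clamp's handle is pressed right down (value of joint clamp above 1.3 rad), for 0.2 s.
At the end, for the whole second after the job is handed in: Every stud has a clip home (origin within 5 mm of the stud's point, lying flat), the cover is shut (under 0.05 rad), the clamp's handle is down (over 1.3 rad), and the fork lies at rest with its handle's middle on the cork mat (all of step 1 and value of joint cover below 0.05 rad and value of joint clamp above 1.3 rad and x of fork in the frame of mat between -0.13 and 0.13 m and y of fork in the frame of mat between -0.06 and 0.06 m and height (world z) of fork below 0.035 m and linear speed of fork below 0.03 m/s); the robot touches nothing.
It fails at once if a clip is forced over its stud by the fingers instead of the fork ((contact force between the fingers and clip1 above 3 N and distance between clip1 and stud1 between 0.008 and 0.019 m) or (contact force between the fingers and clip1 above 3 N and distance between clip1 and stud2 between 0.008 and 0.019 m) or (contact force between the fingers and clip1 above 3 N and distance between clip1 and stud3 between 0.008 and 0.019 m) or (contact force between the fingers and clip1 above 3 N and distance between clip1 and stud4 between 0.008 and 0.019 m) or (contact force between the fingers and clip2 above 3 N and distance between clip2 and stud1 between 0.008 and 0.019 m) or (contact force between the fingers and clip2 above 3 N and distance between clip2 and stud2 between 0.008 and 0.019 m) or (contact force between the fingers and clip2 above 3 N and distance between clip2 and stud3 between 0.008 and 0.019 m) or (contact force between the fingers and clip2 above 3 N and distance between clip2 and stud4 between 0.008 and 0.019 m) or (contact force between the fingers and clip3 above 3 N and distance between clip3 and stud1 between 0.008 and 0.019 m) or (contact force between the fingers and clip3 above 3 N and distance between clip3 and stud2 between 0.008 and 0.019 m) or (contact force between the fingers and clip3 above 3 N and distance between clip3 and stud3 between 0.008 and 0.019 m) or (contact force between the fingers and clip3 above 3 N and distance between clip3 and stud4 between 0.008 and 0.019 m) or (contact force between the fingers and clip4 above 3 N and distance between clip4 and stud1 between 0.008 and 0.019 m) or (contact force between the fingers and clip4 above 3 N and distance between clip4 and stud2 between 0.008 and 0.019 m) or (contact force between the fingers and clip4 above 3 N and distance between clip4 and stud3 between 0.008 and 0.019 m) or (contact force between the fingers and clip4 above 3 N and distance between clip4 and stud4 between 0.008 and 0.019 m)).
It fails at once if a bystander is knocked more than 4 cm (distance of any of paint_tin, ink_bottle, glass, brayer from where it was at the start of the episode above 0.04 m).
Of old1, old2, old3, old4 only 1 to 2 are there at a start; the rules pass over those that are not, and their reading is None.
At some moment in a run one of fork may be knocked a few centimetres aside while the robot is not near it.
Once in a run the grip may slacken for a moment while it holds something.
It also fails if it takes over 210 s, if anything falls off the work surface, if the arm or the gripper's body presses on something with over 40 N, if the wrist force passes 120 N, or if a joint passes its speed limit or range.

## Working session

There is one attempt and no reset: what is moved stays moved. The work goes in short steps, Python scripts to look and compute and a tool call to move; the robot and the scene stay as the last step left them, time stands still between calls to the robot, and variables do not carry over. Pictures are saved under pics/ and viewed, at most 14 in all, crops included, and the job is handed in when it is done.

Besides the shell and the picture viewer there is one more tool, called after "Call:" by a JSON object that holds its "op" and its "data". send_rows: Moves the arm, as the interface text tells. Its arguments: {"type":"object","properties":{"steps":{"type":"string"},"fingers":{"type":"number"},"grip_force":{"type":"number"}},"required":["steps"]}

```bash
mkdir -p pics
cat > h.py <<'E'
import numpy as np, cv2
from workcell import ctrl
def cam(n):
    m=ctrl.camera_model(n); f=240/np.tan(np.radians(m['vfov'])/2); return f,m['cx'],m['cy'],np.array(m['pose'])
def shot(n,fn=None):
    p,d=ctrl.read_camera(n)
    if fn: cv2.imwrite('pics/'+fn,p[:,:,::-1])
    np.savez('/tmp/'+n+'.npz',p=p,d=d); return p,d
def ray(n,u,v,z):
    f,cx,cy,T=cam(n); r=T[:3,:3]@np.array([(u-cx)/f,(v-cy)/f,1]); o=T[:3,3]; return o+r*(z-o[2])/r[2]
def cloud(n,d):
    f,cx,cy,T=cam(n); v,u=np.mgrid[:480,:640]; P=np.stack([(u-cx)/f*d,(v-cy)/f*d,d],-1)
    return P@T[:3,:3].T+T[:3,3]
def proj(n,X):
    f,cx,cy,T=cam(n); c=T[:3,:3].T@(np.array(X)-T[:3,3]); return c[0]/c[2]*f+cx,c[1]/c[2]*f+cy
E
python3 - <<'E'
from h import *
np.set_printoptions(precision=4,suppress=True)
for n in('scene','top'):
    shot(n,n+'0.png'); print(n,cam(n))
o=ctrl.get_obs(); print(o,ctrl.tips_ahead)
E
```

```text
scene (np.float64(482.35034518621916), 328.75234151938724, 243.1526253016656, array([[-0.8678,  0.3629, -0.3394,  1.008 ],
       [ 0.4968,  0.6266, -0.6004,  0.7513],
       [-0.0052, -0.6897, -0.7241,  1.1228],
       [ 0.    ,  0.    ,  0.    ,  1.    ]]))
top (np.float64(554.1172442686212), 320.8997048160056, 235.46856113661286, array([[ 0.0291, -0.9989,  0.0378,  0.4702],
       [-0.9995, -0.0286,  0.013 , -0.0865],
       [-0.0119, -0.0382, -0.9992,  1.3523],
       [ 0.    ,  0.    ,  0.    ,  1.    ]]))
{'t': 0.1, 'qpos': array([ 1.2578,  0.6899, -0.1945,  1.5662,  0.1573,  0.9025, -0.2151]), 'joint_velocities': array([-0.0001, -0.0024, -0.0021, -0.0043, -0.0016, -0.0014,  0.0006]), 'effort': array([ -0.0038, -52.8496,  -1.2715, -15.3836,  -0.0525,   0.002 ,
         0.0001]), 'tcp_pos': array([ 0.2122, -0.5873,  0.2278]), 'eef_rot': array([-0.0008,  0.985 ,  0.1726, -0.0002]), 'wrist_force': array([-0.2769,  0.7177, -0.5649]), 'moment': array([-0.0181,  0.0421,  0.0367]), 'grip_force': 0.0, 'finger_gap': 0.08774658918287283} 0.017
```

View pics/scene0.png

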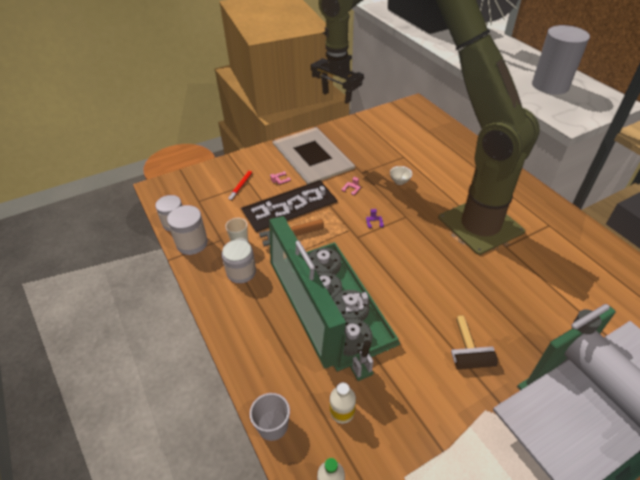

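View pics/top0.png

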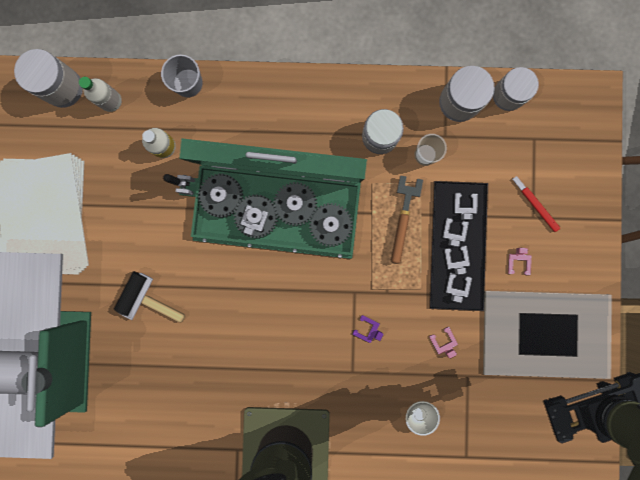

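The top view shows the case at about (275,200) with studs at (218,194), (254,215), (295,203) and (331,224), and a clip on stud3. The tray is at (458,245) with four clips, and the fork is at (403,220) on its mat. I'll zoom in next.

Run:
```python
from h import *
p=np.load('/tmp/top.npz')['p']
a=cv2.resize(p[135:265,175:365],None,fx=4,fy=4,interpolation=cv2.INTER_CUBIC)
b=cv2.resize(p[165:315,370:500],None,fx=4,fy=4,interpolation=cv2.INTER_CUBIC)
cv2.imwrite('pics/a.png',a[:,:,::-1]);cv2.imwrite('pics/b.png',b[:,:,::-1])
np.set_printoptions(precision=3,suppress=True)
z=np.load('/tmp/top.npz');P=cloud('top',z['d'])
for n,(u,v) in dict(s4=(218,194),s3=(254,215),s2=(295,203),s1=(331,224),fork=(400,235),blade=(409,188),mat=(385,260),table=(300,300),tray=(440,295),handle=(270,156)).items(): print(n,P[v,u])
```

```text
s4 [0.609 0.174 0.06 ]
s3 [0.562 0.088 0.064]
s2 [ 0.593 -0.007  0.063]
s1 [ 0.546 -0.092  0.067]
fork [ 0.526 -0.257  0.037]
blade [ 0.641 -0.278  0.023]
mat [ 0.466 -0.226  0.003]
table [ 0.363 -0.023 -0.   ]
tray [ 0.385 -0.361  0.004]
handle [0.668 0.034 0.253]
```

View pics/a.png

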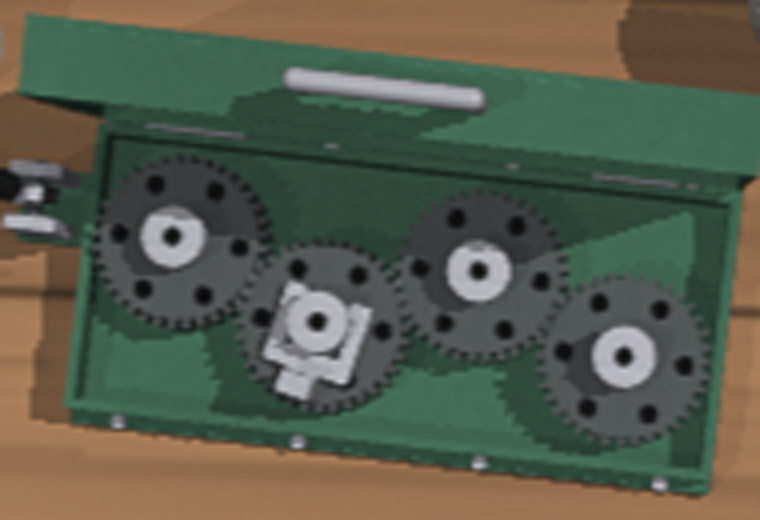

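View pics/b.png

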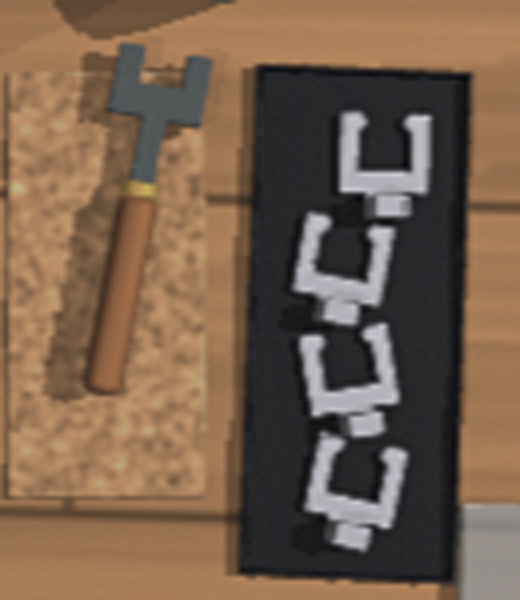

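The zoomed view confirms that only stud3 is clipped. All four spare clips open roughly toward +x, and the fork points toward +x. Next I'll measure positions.

```bash
cat >> h.py <<'E'
S={1:(-.02,-.135),2:(.02,-.045),3:(-.02,.045),4:(.02,.135)}
def comps(m,lo=15):
    n,l,s,c=cv2.connectedComponentsWithStats(m.astype(np.uint8)); return [(l==i,s[i,4],c[i]) for i in range(1,n) if s[i,4]>=lo]
def clips(p,d,box,zb,n='top'):
    """bright clips within pixel box (u0,v0,u1,v1), resting on height zb"""
    P=cloud(n,d); out=[]; g=p.min(2)>130; b=np.zeros_like(g); u0,v0,u1,v1=box; b[v0:v1,u0:u1]=1
    for m,a,c in comps(g&b,60):
        v,u=np.nonzero(m); z=P[v,u,2]; L=z>zb+.019
        lug=np.array([ray(n,a,b_,zb+.027)[:2] for a,b_ in zip(u[L],v[L])]); bod=np.array([ray(n,a,b_,zb+.007)[:2] for a,b_ in zip(u[~L],v[~L])])
        lc=lug.mean(0); r=cv2.minAreaRect(bod.astype(np.float32)*1000)
        w=np.array(r[0])/1000-lc; th=np.arctan2(w[1],w[0]); out.append(dict(px=c.round(),area=a,lug=lc,nl=L.sum(),rc=np.array(r[0])/1000,rs=r[1],ang=r[2],th=th,orig=lc+.039*np.array([np.cos(th),np.sin(th)])))
    return out
def plan(x,y,z,psi):
    o=ctrl.get_obs(); q=o['eef_rot']; p=o['tcp_pos']; h=2*np.arctan2(q[2],q[1]); d=np.array([x,y])-p[:2]
    a=[100*(d@[np.cos(h),np.sin(h)]),100*(d@[np.sin(h),-np.cos(h)]),100*(p[2]-z),-((psi-h+np.pi)%(2*np.pi)-np.pi)]
    print('plan',np.round(a,3),'psi',round(h,4),'tcp',p.round(4))
E
python3 - <<'E'
from h import *
np.set_printoptions(precision=4,suppress=True)
z=np.load('/tmp/top.npz');p,d=z['p'],z['d']; P=cloud('top',d)
# studs
g=p.min(2)>140; W={}
for i,(u,v) in {4:(218,194),2:(295,203),1:(331,224)}.items():
    b=np.zeros_like(g); b[v-11:v+12,u-11:u+12]=1
    m=max(comps(g&b,10),key=lambda t:t[1])[0].astype(np.uint8); c=max(cv2.findContours(m,0,1)[0],key=cv2.contourArea)
    (cu,cv),r=cv2.minEnclosingCircle(c); h=np.median(P[v-4:v+5,u-4:u+5,2]); W[i]=ray('top',cu,cv,.066)[:2]; print(i,cu,cv,r,h,W[i])
k=[1,2,4]; A=np.array([S[i] for i in k]);B=np.array([W[i] for i in k]); a=A-A.mean(0);b=B-B.mean(0)
th=np.arctan2((a[:,0]*b[:,1]-a[:,1]*b[:,0]).sum(),(a*b).sum()); R=np.array([[np.cos(th),-np.sin(th)],[np.sin(th),np.cos(th)]]); t=B.mean(0)-R@A.mean(0)
print('case',t,th,'res',(A@R.T+t-B)*1000); np.savez('/tmp/case.npz',R=R,t=t,th=th)
for c in clips(p,d,(433,185,485,305),.003): print(c)
# scene check of stud heights / tray
for i in k: print(i,proj('scene',[*(R@S[i]+t),.066]))
E
```

```text
4 217.7429962158203 193.78038024902344 7.472305774688721 0.06620386881250839 [0.6093 0.1739]
2 294.0 202.5 7.500100135803223 0.06655867054158704 [ 0.5939 -0.0049]
1 330.5416564941406 223.74305725097656 7.578289985656738 0.06641747355872618 [ 0.5467 -0.0914]
case [0.5779 0.0414] -0.08469275644724877 res [[-0.1531 -0.0618]
 [ 0.1821 -0.2705]
 [-0.0291  0.3323]]
{'px': array([466., 206.]), 'area': np.int32(283), 'lug': array([ 0.5781, -0.417 ]), 'nl': np.int64(42), 'rc': array([ 0.609 , -0.4173]), 'rs': (52.49329376220703, 48.135498046875), 'ang': 88.3862533569336, 'th': np.float64(-0.012322022968803761), 'orig': array([ 0.6171, -0.4174])}
{'px': array([455., 233.]), 'area': np.int32(276), 'lug': array([ 0.5126, -0.388 ]), 'nl': np.int64(42), 'rc': array([ 0.5439, -0.3938]), 'rs': (52.57231140136719, 47.664981842041016), 'ang': 80.9371109008789, 'th': np.float64(-0.18356112695800186), 'orig': array([ 0.5509, -0.3951])}
{'px': array([458., 261.]), 'area': np.int32(293), 'lug': array([ 0.4462, -0.4043]), 'nl': np.int64(41), 'rc': array([ 0.4721, -0.3999]), 'rs': (59.82240295410156, 52.724151611328125), 'ang': 10.632999420166016, 'th': np.float64(0.16896390096604552), 'orig': array([ 0.4847, -0.3978])}
{'px': array([458., 289.]), 'area': np.int32(281), 'lug': array([ 0.3813, -0.3975]), 'nl': np.int64(42), 'rc': array([ 0.4052, -0.4028]), 'rs': (52.40496826171875, 60.56843948364258), 'ang': 79.02042388916016, 'th': np.float64(-0.21836388095962828), 'orig': array([ 0.4193, -0.406 ])}
1 (np.float64(324.4524748037603), np.float64(254.4049819938593))
2 (np.float64(324.83298382000805), np.float64(280.2563500898444))
4 (np.float64(353.83447874388935), np.float64(329.2217880282744))
```

Run:
```python
from h import *
P=cloud('top',np.load('/tmp/top.npz')['d'])
for u,v in((468,216),(455,243),(461,271),(458,298)): print(np.sort(P[v-3:v+4,u-4:u+5,2].ravel())[-20::4].round(4))
plan(.578,-.417,.09,-.02)
```

```text
[0.0301 0.0307 0.0316 0.0326 0.034 ]
[0.0305 0.0317 0.0324 0.033  0.0342]
[0.0311 0.0314 0.0318 0.0326 0.0341]
[0.0301 0.0306 0.0311 0.0317 0.0342]
plan [40.19  -3.573 13.78   0.367] psi 0.3469 tcp [ 0.2122 -0.5873  0.2278]
```

Call:
{"op": "send_rows", "data": {"steps": "6 -0.6 0 0.06; 12 -1.1 3 0.12; 18 -1.6 6 0.18; 24 -2.1 8 0.24; 30 -2.7 10 0.3; 36 -3.2 12 0.367; 40.2 -3.6 13.8 0.367; 40.2 -3.6 13.8 0.367", "fingers": 0.5}}

```text
t: 1.1
tcp_pos: [0.5829, -0.4101, 0.0874]
eef_rot: [-0.003, 1.0, -0.006, 0.0]
wrist_force: [-1.0, 0.6, 0.1]
finger_gap: 0.0438
grip_force: 0.0
```

```bash
python3 -c "
from h import *
plan(.578,-.417,.030,-.02)"
```

```text
plan [-0.478  0.696  5.741  0.009] psi -0.0114 tcp [ 0.5829 -0.4101  0.0874]
```

Call:
{"op": "send_rows", "data": {"steps": "0 0 0 0; 0 0 0 0; 0 0 0 0; 0 0 0 0; 0 0 0 0; 0 0 0 0; 0 0 0 0; 0 0 0 0"}}

```text
t: 2.1
tcp_pos: [0.5784, -0.4172, 0.0905]
eef_rot: [0.0, 1.0, -0.01, 0.0]
wrist_force: [0.2, -0.5, -0.1]
finger_gap: 0.0446
grip_force: 0.0
```

```bash
python3 -c "
from h import *
plan(.578,-.417,.030,-.02)"
```

```text
plan [-0.039 -0.024  6.052 -0.   ] psi -0.02 tcp [ 0.5784 -0.4172  0.0905]
```

Call:
{"op": "send_rows", "data": {"steps": "0 0 2 0; 0 0 4 0; 0 0 5.5 0; 0 0 6 0; 0 0 6 0; 0 0 6 0; 0 0 6 0; 0 0 6 0"}}

```text
t: 3.1
tcp_pos: [0.5785, -0.4175, 0.031]
eef_rot: [0.0, 1.0, -0.01, 0.0]
wrist_force: [-0.1, 0.1, 0.8]
finger_gap: 0.0443
grip_force: 0.0
```

Call:
{"op": "send_rows", "data": {"steps": "0 0 0 0; 0 0 0 0; 0 0 0 0; 0 0 0 0; 0 0 0 0; 0 0 -2 0; 0 0 -6 0; 0 0 -11 0", "fingers": 0, "grip_force": 25}}

```text
t: 4.1
tcp_pos: [0.578, -0.4171, 0.1423]
eef_rot: [-0.0, 1.0, -0.01, -0.0]
wrist_force: [1.5, 0.1, -0.1]
finger_gap: 0.0004
grip_force: 0.0
```

```bash
cat >> h.py <<'E'
C=np.load('/tmp/case.npz')
def w(i,dx,dy=0): return C['R']@(np.array(S[i])+[dx,dy])+C['t']
E
python3 -c "
from h import *
for i in (1,2,4): print(i,w(i,0),w(i,-.073))
for i in (1,2,4): plan(*w(i,-.073),.10,-.085)"
```

```text
1 [ 0.54657902 -0.09144122] [ 0.47384067 -0.08526603]
2 [ 0.59404888 -0.00514746] [0.52131054 0.00102772]
4 [0.60927536 0.17420736] [0.53653702 0.18038255]
plan [-11.082 -32.967   4.231   0.065] psi -0.0202 tcp [ 0.578  -0.4171  0.1423]
plan [ -6.51  -41.691   4.231   0.065] psi -0.0202 tcp [ 0.578  -0.4171  0.1423]
plan [ -5.35  -59.653   4.231   0.065] psi -0.0202 tcp [ 0.578  -0.4171  0.1423]
```

Run:
```python
from h import *
p,d=shot('top')
for c in clips(p,d,(433,185,485,305),.003): print(c['px'],c['area'],c['lug'].round(4),c['th'].round(3))
a=cv2.resize(p[150:330,370:510],None,fx=3,fy=3,interpolation=cv2.INTER_CUBIC)
q,_=shot('scene'); b=cv2.resize(q[130:260,200:400],None,fx=3,fy=3)
cv2.imwrite('pics/c.png',np.hstack([a[:390],b[:390,:380]])[:,:,::-1])
```

```text
[455. 234.] 269 [ 0.515  -0.3873] -0.22
[458. 261.] 298 [ 0.4462 -0.4043] 0.169
[454. 288.] 180 [ 0.3851 -0.3992] 0.05
```

View pics/c.png

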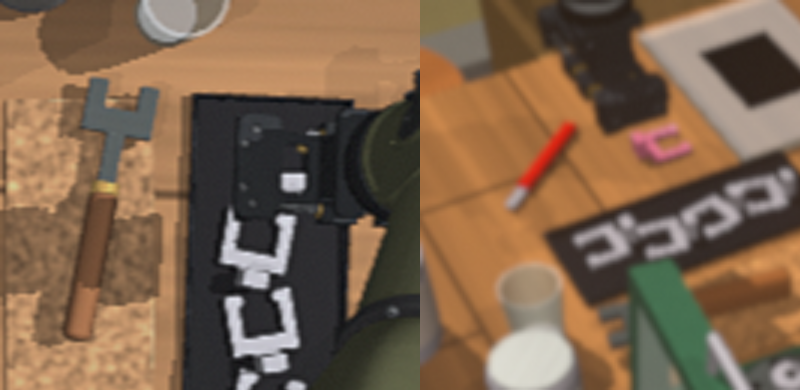

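The clip was not grasped; the scene view shows all four clips still in the tray. I'll check hand–camera agreement and try again with a longer closing time.

Run:
```python
from h import *
o=ctrl.get_obs(); print(o['tcp_pos'],o['finger_gap'])
print(proj('scene',o['tcp_pos']+[0,0,-.017]),proj('scene',[.578,-.417,.03]),proj('top',[.578,-.417,.03]))
z=np.load('/tmp/scene.npz');p,d=z['p'],z['d'];P=cloud('scene',d)
g=(p.min(2)>125)&(P[...,2]>.018)&(P[...,2]<.045)&(P[...,1]<-.3)&(P[...,1]>-.48)&(P[...,0]<.7)&(P[...,0]>.3)
for m,a,c in comps(g,8): print(c,a,P[m].mean(0).round(4))
x,y=270,170; q=cv2.resize(p[100:260,200:360],None,fx=4,fy=4,interpolation=cv2.INTER_CUBIC)[:600]; cv2.imwrite('pics/d.png',q[:,:,::-1])
```

```text
[ 0.58229298 -0.42028382  0.14885714] 0.00037424279789220527
(np.float64(264.83407131329415), np.float64(179.92335655090173)) (np.float64(269.4238476421274), np.float64(203.57431174753992)) (np.float64(467.37671120195193), np.float64(215.41921220787705))
[321.63636364 187.90909091] 11 [ 0.3845 -0.3996  0.0303]
[304.21428571 193.35714286] 14 [ 0.4511 -0.4044  0.0303]
[289.    202.375] 16 [ 0.5176 -0.3893  0.0298]
[268.25 204.  ] 16 [ 0.5819 -0.4184  0.0287]
```

View pics/d.png

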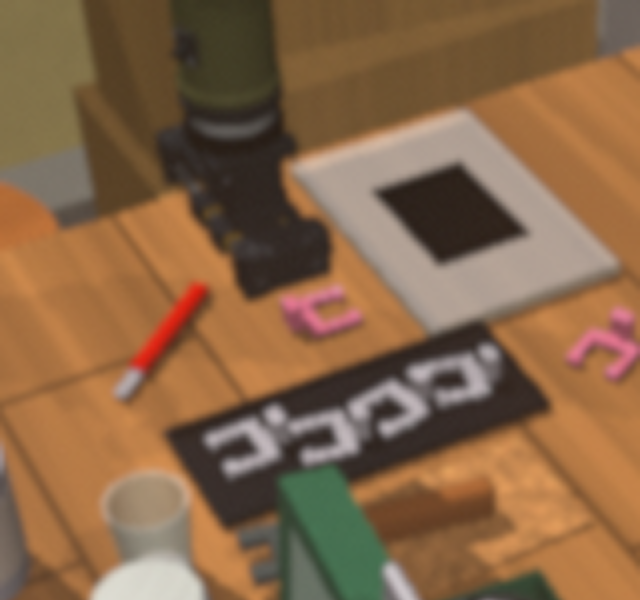

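Call:
{"op": "send_rows", "data": {"steps": "0.2 0 0 0; 0.2 0 0 0; 0.2 0 3 0; 0.2 0 6 0; 0.2 0 9 0; 0.2 0 11 0; 0.2 0 11 0; 0.2 0 11 0", "fingers": 0.45}}

```text
t: 5.2
tcp_pos: [0.5809, -0.4178, 0.0314]
eef_rot: [0.0, 1.0, -0.01, 0.001]
wrist_force: [0.1, -0.2, 0.1]
finger_gap: 0.0396
grip_force: 0.0
```

Call:
{"op": "send_rows", "data": {"steps": "0 0 0 0; 0 0 0 0; 0 0 0 0; 0 0 0 0; 0 0 0 0; 0 0 0 0; 0 0 0 0; 0 0 0 0", "fingers": 0}}

```text
t: 6.2
tcp_pos: [0.5803, -0.4173, 0.0305]
eef_rot: [0.0, 1.0, -0.01, 0.0]
wrist_force: [0.5, 0.6, 0.4]
finger_gap: 0.0004
grip_force: 0.0
```

Run:
```python
from h import *
o=ctrl.get_obs(); print(o['tcp_pos'],o['finger_gap'])
p,d=shot('scene');P=cloud('scene',d)
print(proj('scene',o['tcp_pos']+[0,0,-.017]),proj('scene',o['tcp_pos']))
g=(p.min(2)>125)&(P[...,2]>.018)&(P[...,2]<.045)&(P[...,1]<-.3)&(P[...,1]>-.48)&(P[...,0]<.7)&(P[...,0]>.3)
for m,a,c in comps(g,6): print(c,a,P[m].mean(0).round(4))
t,_=shot('top')
a=cv2.resize(p[150:230,220:320],None,fx=7,fy=7,interpolation=cv2.INTER_CUBIC)[:,:400]
b=cv2.resize(t[180:260,430:500],None,fx=7,fy=7,interpolation=cv2.INTER_CUBIC)[:,:400]
a=cv2.resize(p[150:230,235:292],None,fx=7,fy=7,interpolation=cv2.INTER_CUBIC)
cv2.imwrite('pics/e.png',np.hstack([a,b])[:,:,::-1])
```

```text
[ 0.58031725 -0.41734693  0.0305328 ] 0.00038310142018780475
(np.float64(269.218617124043), np.float64(207.34871397593864)) (np.float64(268.7450656263568), np.float64(203.62642330061533))
[321.63636364 187.90909091] 11 [ 0.3842 -0.4002  0.0297]
[304.21428571 193.35714286] 14 [ 0.4504 -0.4058  0.029 ]
[289.    202.375] 16 [ 0.5175 -0.3895  0.0297]
```

View pics/e.png

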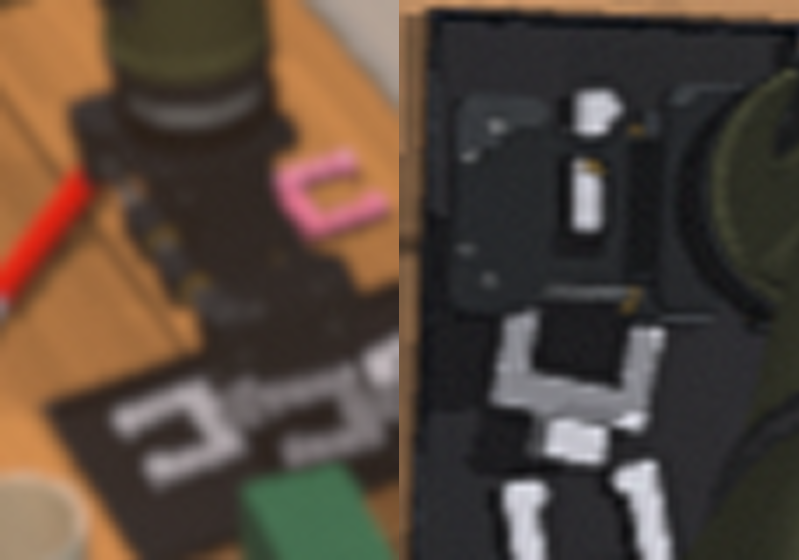

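The view shows the closed fingers covering the spot where the lug should be. I'll check the hand's actual location from the depth data.

Run:
```python
from h import *
np.set_printoptions(precision=3,suppress=True,linewidth=150)
for n,us,vs in(('scene',range(255,290,4),range(186,214,3)),):
    z=np.load('/tmp/'+n+'.npz');P=cloud(n,z['d'])
    for v in vs: print(v,[(tuple((P[v,u]*1000).astype(int)),int(z['p'][v,u].mean())) for u in us])
o=ctrl.get_obs();print(o['wrist_force'],o['grip_force'],o['finger_gap'],o['t'])
```

```text
186 [((np.int64(615), np.int64(-427), np.int64(115)), 67), ((np.int64(609), np.int64(-405), np.int64(128)), 58), ((np.int64(607), np.int64(-375), np.int64(148)), 41), ((np.int64(596), np.int64(-367), np.int64(150)), 42), ((np.int64(583), np.int64(-367), np.int64(144)), 41), ((np.int64(568), np.int64(-371), np.int64(135)), 48), ((np.int64(564), np.int64(-348), np.int64(150)), 50), ((np.int64(550), np.int64(-349), np.int64(144)), 79), ((np.int64(469), np.int64(-505), np.int64(-1)), 116)]
189 [((np.int64(578), np.int64(-544), np.int64(1)), 107), ((np.int64(616), np.int64(-390), np.int64(129)), 49), ((np.int64(604), np.int64(-386), np.int64(127)), 60), ((np.int64(603), np.int64(-352), np.int64(151)), 42), ((np.int64(589), np.int64(-354), np.int64(144)), 43), ((np.int64(580), np.int64(-344), np.int64(147)), 43), ((np.int64(570), np.int64(-335), np.int64(150)), 45), ((np.int64(557), np.int64(-333), np.int64(146)), 46), ((np.int64(479), np.int64(-486), np.int64(1)), 112)]
192 [((np.int64(584), np.int64(-530), np.int64(0)), 96), ((np.int64(617), np.int64(-391), np.int64(116)), 64), ((np.int6
[... 3100 characters left out ...]
64(6)), 43), ((np.int64(552), np.int64(-399), np.int64(2)), 39), ((np.int64(543), np.int64(-387), np.int64(8)), 65), ((np.int64(531), np.int64(-380), np.int64(8)), 121)]
213 [((np.int64(629), np.int64(-429), np.int64(0)), 46), ((np.int64(619), np.int64(-417), np.int64(5)), 56), ((np.int64(606), np.int64(-414), np.int64(2)), 102), ((np.int64(596), np.int64(-401), np.int64(7)), 162), ((np.int64(585), np.int64(-393), np.int64(8)), 45), ((np.int64(572), np.int64(-388), np.int64(6)), 77), ((np.int64(562), np.int64(-378), np.int64(10)), 114), ((np.int64(550), np.int64(-372), np.int64(9)), 116), ((np.int64(537), np.int64(-367), np.int64(7)), 92)]
[-0.294 -0.059 -1.043] 0.0 0.0001268053492775141 6.3
```

Call:
{"op": "send_rows", "data": {"steps": "0 0 0 0; 0 0 0 0; 0 0 0 0; 0 0 0 0; 0 0 0.3 0; 0 0 0.6 0; 0 0 0.9 0; 0 0 0.9 0", "fingers": 0.45}}

```text
t: 7.3
tcp_pos: [0.58, -0.4172, 0.0211]
eef_rot: [-0.0, 1.0, -0.01, -0.0]
wrist_force: [-0.6, -0.4, -0.5]
finger_gap: 0.0396
grip_force: 0.0
```

Call:
{"op": "send_rows", "data": {"steps": "0 0 0 0; 0 0 0 0; 0 0 0 0; 0 0 0 0; 0 0 0 0; 0 0 0 0; 0 0 0 0; 0 0 0 0", "fingers": 0}}

```text
t: 8.3
tcp_pos: [0.5803, -0.4174, 0.0215]
eef_rot: [0.0, 1.0, -0.01, 0.0]
wrist_force: [0.3, -0.5, 0.5]
finger_gap: 0.0007
grip_force: 0.0
```

Run:
```python
from h import *
p,d=shot('scene');t,_=shot('top')
P=cloud('scene',d); o=ctrl.get_obs(); print(o['tcp_pos'],o['finger_gap'],o['wrist_force'])
m=(abs(P[...,0]-.585)<.06)&(abs(P[...,1]+.39)<.09)&(P[...,2]>.035)&(P[...,2]<.14); v,u=np.nonzero(m)
print(u.min(),u.max(),v.min(),v.max()); 
for a in np.unique(u)[::3]:
    k=u==a; i=v[k].argmax(); print(a,v[k][i],P[v[k][i],a].round(3),p[v[k][i],a].mean().round())
```

```text
[ 0.58030997 -0.41738225  0.02156363] 0.0006316924378519757 [-0.44492206  0.00985519 -0.49839383]
250 288 171 207
250 171 [ 0.608 -0.478  0.139] 44.0
253 187 [ 0.618 -0.443  0.101] 78.0
256 189 [ 0.615 -0.425  0.104] 68.0
259 195 [ 0.619 -0.392  0.104] 71.0
262 196 [ 0.612 -0.384  0.103] 81.0
265 203 [ 0.62  -0.343  0.108] 45.0
268 207 [ 0.615 -0.332  0.098] 84.0
271 206 [ 0.603 -0.336  0.093] 82.0
274 204 [ 0.595 -0.33   0.103] 65.0
277 203 [ 0.583 -0.333  0.1  ] 60.0
280 202 [ 0.572 -0.334  0.098] 55.0
283 201 [ 0.564 -0.328  0.103] 56.0
286 196 [ 0.554 -0.324  0.123] 43.0
```

Call:
{"op": "send_rows", "data": {"steps": "0 0 0 0; 0 0 0 0; 0 0 0 0; 0 0 0 0; 0 0 0.2 0; 0 0 0.4 0; 0 0 0.5 0; 0 0 0.5 0", "fingers": 0.45}}

```text
t: 9.4
tcp_pos: [0.5802, -0.4173, 0.0164]
eef_rot: [-0.0, 1.0, -0.01, -0.0]
wrist_force: [0.4, 0.1, -0.1]
finger_gap: 0.0391
grip_force: 0.0
```

Call:
{"op": "send_rows", "data": {"steps": "0 0 0.2 0; 0 0 0.4 0; 0 0 0.6 0; 0 0 0.8 0; 0 0 0.8 0; 0 0 0.8 0; 0 0 0.8 0; 0 0 0.8 0"}}

```text
t: 10.4
tcp_pos: [0.5803, -0.4174, 0.0086]
eef_rot: [0.0, 1.0, -0.01, 0.0]
wrist_force: [-0.7, -0.1, -0.6]
finger_gap: 0.04
grip_force: 0.0
```

Call:
{"op": "send_rows", "data": {"steps": "0 0 0 0; 0 0 0 0; 0 0 0 0; 0 0 0 0; 0 0 0 0; 0 0 0 0; 0 0 0 0; 0 0 0 0", "fingers": 0}}

```text
t: 11.4
tcp_pos: [0.5803, -0.4174, 0.0086]
eef_rot: [0.0, 1.0, -0.01, 0.0]
wrist_force: [-0.1, 1.0, 0.7]
finger_gap: 0.0196
grip_force: 25.0
```

Call:
{"op": "send_rows", "data": {"steps": "0 0 0 0; 0 0 0 0; 0 0 0 0; 0 0 0 0; 0 0 0.3 0; 0 0 0.6 0; 0 0 0.8 0; 0 0 0.8 0", "fingers": 0.4}}

```text
t: 12.4
tcp_pos: [0.5803, -0.4173, 0.0005]
eef_rot: [0.0, 1.0, -0.01, 0.0]
wrist_force: [0.6, 0.1, -0.6]
finger_gap: 0.0351
grip_force: 0.0
```

Call:
{"op": "send_rows", "data": {"steps": "0 0 0 0; 0 0 0 0; 0 0 0 0; 0 0 0 0; 0 0 0 0; 0 0 0 0; 0 0 0 0; 0 0 0 0", "fingers": 0, "grip_force": 35}}

```text
t: 13.4
tcp_pos: [0.5803, -0.4173, 0.0005]
eef_rot: [0.0, 1.0, -0.01, -0.0]
wrist_force: [0.4, -0.1, -0.8]
finger_gap: 0.0194
grip_force: 35.0
```

Call:
{"op": "send_rows", "data": {"steps": "0 0 -2 0; 0 0 -4 0; 0 0 -6 0; 0 0 -8 0; 0 0 -10 0; 0 0 -10 0; 0 0 -10 0; 0 0 -10 0"}}

```text
t: 14.4
tcp_pos: [0.5796, -0.4169, 0.0994]
eef_rot: [-0.001, 1.0, -0.01, -0.001]
wrist_force: [0.4, 0.6, -0.6]
finger_gap: 0.0195
grip_force: 35.0
```

Run:
```python
from h import *
p,d=shot('scene');P=cloud('scene',d); o=ctrl.get_obs(); print(o['tcp_pos'],o['finger_gap'],o['wrist_force'])
g=(p.min(2)>110)&(abs(P[...,0]-.61)<.06)&(abs(P[...,1]+.417)<.05)&(P[...,2]>.015)&(P[...,2]<.2)
for m,a,c in comps(g,6): print(c,a,P[m].mean(0).round(4),np.percentile(P[m][:,2],[5,50,95]).round(4))
plan(*w(1,-.073),.10,-.085)
```

```text
[ 0.57968233 -0.41693577  0.09941536] 0.01969526115119591 [-0.46002136  0.16881809 -0.51753975]
[257.56976744 189.1744186 ] 86 [ 0.6128 -0.4156  0.1093] [0.1046 0.1097 0.1127]
plan [-11.249 -32.947  -0.058   0.065] psi -0.0201 tcp [ 0.5797 -0.4169  0.0994]
```

Call:
{"op": "send_rows", "data": {"steps": "-1.7 -4.9 0 0.01; -3.4 -9.9 0 0.02; -5.1 -14.8 0 0.03; -6.8 -19.8 0 0.04; -8.4 -24.7 0 0.05; -10.1 -29.7 0 0.065; -11.2 -32.9 0 0.065; -11.2 -32.9 0 0.065"}}

```text
t: 15.45
tcp_pos: [0.4741, -0.0829, 0.1002]
eef_rot: [-0.001, 0.999, -0.04, -0.001]
wrist_force: [-0.5, -0.3, -0.5]
finger_gap: 0.0197
grip_force: 35.0
```

Call:
{"op": "send_rows", "data": {"steps": "0 0 0 0; 0 0 0 0; 0 0 0 0; 0 0 0 0; 0 0 1 0; 0 0 2 0; 0 0 3 0; 0 0 3 0"}}

```text
t: 16.45
tcp_pos: [0.4742, -0.086, 0.0695]
eef_rot: [-0.0, 0.999, -0.043, -0.001]
wrist_force: [0.2, -0.8, -0.6]
finger_gap: 0.0191
grip_force: 35.0
```

```bash
cat >> h.py <<'E'
def onstud(p,d,i,tag=None):
    """clip body (and lug) position relative to stud i in case frame, from top view"""
    P=cloud('top',d); u,v=proj('top',[*w(i,-.035),.05]); u,v=int(u),int(v); out=[]
    g=np.zeros((480,640),bool); g[v-28:v+22,u-18:u+19]=True; g&=p.min(2)>120
    v,u=np.nonzero(g); z=P[v,u,2]
    for nm,k,h in(('lug',(z>.063)&(z<.08),.071),('leg',(z>.044)&(z<.058),.051)):
        q=np.array([C['R'].T@(ray('top',a,b,h)[:2]-C['t'])-S[i] for a,b in zip(u[k],v[k])])
        if nm=='lug': q=q[q[:,0]<-.028]
        if len(q): print(i,nm,len(q),'min',q.min(0).round(4),'max',q.max(0).round(4),'mean',q.mean(0).round(4))
E
python3 -c "
from h import *
p,d=shot('top'); onstud(p,d,1)
plan(*w(1,-.073),.042,-.085)"
```

```text
1 leg 5 min [-0.0124 -0.0177] max [ 0.0139 -0.012 ] mean [-0.0002 -0.0153]
plan [-0.078 -0.079  2.795 -0.   ] psi -0.0851 tcp [ 0.4745 -0.0861  0.0699]
```

Call:
{"op": "send_rows", "data": {"steps": "-0.1 -0.1 0.5 0; -0.1 -0.1 1 0; -0.1 -0.1 1.5 0; -0.1 -0.1 2 0; -0.1 -0.1 2.4 0; -0.1 -0.1 2.7 0; -0.1 -0.1 2.7 0; -0.1 -0.1 2.7 0"}}

```text
t: 17.5
tcp_pos: [0.4741, -0.0851, 0.0436]
eef_rot: [0.0, 0.999, -0.043, 0.0]
wrist_force: [-1.0, 0.8, -0.6]
finger_gap: 0.0195
grip_force: 35.0
```

Call:
{"op": "send_rows", "data": {"steps": "0 0 0.1 0; 0 0 0.15 0; 0 0 0.15 0; 0 0 0.15 0; 0 0 0.15 0; 0 0 0.15 0; 0 0 0.15 0; 0 0 0.15 0"}}

```text
t: 18.5
tcp_pos: [0.4741, -0.0851, 0.042]
eef_rot: [0.0, 0.999, -0.043, 0.0]
wrist_force: [0.2, 0.3, 0.7]
finger_gap: 0.0198
grip_force: 35.0
```

```bash
python3 -c "
from h import *
p,d=shot('top'); onstud(p,d,1)
p,d=shot('scene');P=cloud('scene',d)
g=(p.min(2)>110); L=(P[...,:2]-C['t'])@C['R']-S[1]
m=g&(abs(L[...,1])<.03)&(L[...,0]<.0)&(L[...,0]>-.07)&(P[...,2]>.04)&(P[...,2]<.062)
print(m.sum(),L[m].mean(0),L[m].min(0),L[m].max(0),np.percentile(P[m][:,2],[10,50,90]))
plan(*w(1,-.073),.042,-.085)"
```

```text
1 leg 7 min [-0.0124 -0.0179] max [ 0.0159 -0.0111] mean [ 0.0022 -0.0151]
131 [-0.04003761  0.00254354] [-0.06253849 -0.02500031] [-0.00528771  0.02941851] [0.04751304 0.05179521 0.05467412]
plan [-0.018  0.021  0.003 -0.   ] psi -0.0852 tcp [ 0.474  -0.0851  0.042 ]
```

Call:
{"op": "send_rows", "data": {"steps": "0 0 0.1 0; 0 0 0.1 0; 0 0 0.1 0; 0 0 0.1 0; 0 0 0.1 0; 0 0 0.1 0; 0 0 0.1 0; 0 0 -1 0", "fingers": 0.4}}

```text
t: 19.6
tcp_pos: [0.4735, -0.085, 0.0519]
eef_rot: [-0.0, 0.999, -0.043, -0.001]
wrist_force: [0.1, -0.3, 0.3]
finger_gap: 0.0353
grip_force: 0.0
```

Call:
{"op": "send_rows", "data": {"steps": "0 0 -2 0; 0 0 -4 0; 0 0 -6 0; 0 5 -6 0; 0 10 -6 0; 0 15 -6 0; 0 20 -6 0; 0 20 -6 0"}}

```text
t: 20.6
tcp_pos: [0.4554, -0.29, 0.1129]
eef_rot: [0.002, 0.999, -0.047, 0.0]
wrist_force: [0.7, 0.5, 0.7]
finger_gap: 0.0353
grip_force: 0.0
```

```bash
python3 -c "
from h import *
p,d=shot('top'); onstud(p,d,1)
u,v=map(int,proj('top',[*w(1,-.03),.05]))
cv2.imwrite('pics/f.png',cv2.resize(p[v-35:v+30,u-35:u+35],None,fx=7,fy=7,interpolation=cv2.INTER_CUBIC)[:,:,::-1])
plan(.515,-.3885,.06,-.158)"
```

```text
1 lug 44 min [-0.0819 -0.0071] max [-0.0694  0.0113] mean [-0.0757  0.0019]
1 leg 259 min [-0.069  -0.0255] max [0.0159 0.0281] mean [-0.0468  0.0012]
plan [6.77  9.629 5.264 0.069] psi -0.0895 tcp [ 0.4562 -0.2865  0.1126]
```

View pics/f.png

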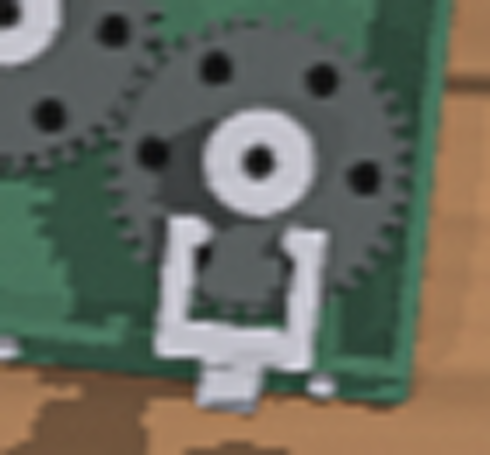

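Call:
{"op": "send_rows", "data": {"steps": "2 3 1.5 0.03; 4.5 6.5 3 0.073; 6.7 9.9 5.1 0.073; 6.7 9.9 5.1 0.073; 6.7 9.9 5.1 0.073; 6.7 9.9 7 0.073; 6.7 9.9 9 0.073; 6.7 9.9 10 0.073"}}

```text
t: 21.65
tcp_pos: [0.5143, -0.3874, 0.01]
eef_rot: [-0.001, 0.997, -0.079, -0.001]
wrist_force: [0.3, -0.3, -0.5]
finger_gap: 0.0353
grip_force: 0.0
```

```bash
python3 -c "
from h import *
plan(.515,-.3885,.0,-.158)"
```

```text
plan [0.088 0.097 0.996 0.   ] psi -0.1576 tcp [ 0.5143 -0.3874  0.01  ]
```

Call:
{"op": "send_rows", "data": {"steps": "0 0.1 0.5 0; 0 0.1 1 0; 0 0.1 1 0; 0 0.1 1 0; 0 0.1 1 0; 0 0.1 1 0; 0 0.1 1 0; 0 0.1 1 0"}}

```text
t: 22.65
tcp_pos: [0.5152, -0.3897, 0.0021]
eef_rot: [0.0, 0.997, -0.079, 0.0]
wrist_force: [-0.3, 0.6, -0.3]
finger_gap: 0.0352
grip_force: 0.0
```

Call:
{"op": "send_rows", "data": {"steps": "0 0 0 0; 0 0 0 0; 0 0 0 0; 0 0 0 0; 0 0 0 0; 0 0 0 0; 0 0 0 0; 0 0 0 0", "fingers": 0}}

```text
t: 23.65
tcp_pos: [0.5152, -0.3897, 0.002]
eef_rot: [0.0, 0.997, -0.079, 0.0]
wrist_force: [-0.1, 0.3, -0.6]
finger_gap: 0.0195
grip_force: 35.0
```

Call:
{"op": "send_rows", "data": {"steps": "0 0 -2 0; 0 0 -4 0; 0 0 -6 0; 0 0 -8 0; 0 0 -10 0; 0 0 -10 0; 0 0 -10 0; 0 0 -10 0"}}

```text
t: 24.65
tcp_pos: [0.5146, -0.3892, 0.101]
eef_rot: [-0.0, 0.997, -0.079, -0.001]
wrist_force: [0.0, -0.1, -0.8]
finger_gap: 0.0197
grip_force: 35.0
```

Run:
```python
from h import *
p,d=shot('scene');P=cloud('scene',d); o=ctrl.get_obs()
g=(p.min(2)>110)&(abs(P[...,0]-.545)<.06)&(abs(P[...,1]+.39)<.05)&(P[...,2]>.08)&(P[...,2]<.2)
for m,a,c in comps(g,6): print(c,a,P[m].mean(0).round(4),np.percentile(P[m][:,2],[5,50,95]).round(4))
plan(*w(2,-.072,-.001),.10,-.085)
```

```text
[278.43902439 186.97560976] 82 [ 0.5494 -0.3912  0.1096] [0.1061 0.1097 0.1138]
plan [ -5.382 -38.557   0.107  -0.073] psi -0.1581 tcp [ 0.5147 -0.3893  0.1011]
```

Call:
{"op": "send_rows", "data": {"steps": "-0.8 -5.5 0 -0.02; -1.6 -11 0 -0.04; -2.4 -16.5 0 -0.06; -3.2 -22 0 -0.073; -4 -27.5 0 -0.073; -4.8 -33 0 -0.073; -5.3 -38.6 0 -0.073; -5.4 -38.6 0 -0.073"}}

```text
t: 25.7
tcp_pos: [0.523, 0.007, 0.1015]
eef_rot: [-0.002, 0.999, -0.037, -0.0]
wrist_force: [0.2, -0.4, -0.3]
finger_gap: 0.0194
grip_force: 35.0
```

Call:
{"op": "send_rows", "data": {"steps": "0 0 0 0; 0 0 0 0; 0 0 0 0; 0 0 1 0; 0 0 2 0; 0 0 3 0; 0 0 4 0; 0 0 4 0"}}

```text
t: 26.7
tcp_pos: [0.522, 0.0, 0.061]
eef_rot: [0.0, 0.999, -0.043, -0.001]
wrist_force: [0.3, 0.6, -1.1]
finger_gap: 0.0197
grip_force: 35.0
```

```bash
python3 -c "
from h import *
plan(*w(2,-.072,-.001),.043,-.085)"
```

```text
plan [ 0.022  0.004  1.802 -0.   ] psi -0.0851 tcp [0.522 0.    0.061]
```

Call:
{"op": "send_rows", "data": {"steps": "0 0 0.5 0; 0 0 1 0; 0 0 1.4 0; 0 0 1.7 0; 0 0 1.8 0; 0 0 1.8 0; 0 0 1.8 0; 0 0 1.8 0"}}

```text
t: 27.7
tcp_pos: [0.5228, -0.0, 0.0441]
eef_rot: [0.0, 0.999, -0.043, 0.0]
wrist_force: [0.4, -0.1, -1.8]
finger_gap: 0.0197
grip_force: 35.0
```

Call:
{"op": "send_rows", "data": {"steps": "0 0 0 0; 0 0 0 0; 0 0 0 0; 0 0 0 0; 0 0 0 0; 0 0 0 0; 0 0 0 0; 0 0 -1 0", "fingers": 0.4}}

```text
t: 28.7
tcp_pos: [0.5222, 0.0, 0.0539]
eef_rot: [0.0, 0.999, -0.043, -0.001]
wrist_force: [0.8, -0.1, 0.5]
finger_gap: 0.0353
grip_force: 0.0
```

Call:
{"op": "send_rows", "data": {"steps": "0 0 -2 0; 0 0 -4 0; 0 0 -6 0; -1 5 -6 -0.1; -2 10 -6 -0.2; -3 15 -6 -0.27; -3 20 -6 -0.27; -3 25 -6 -0.27"}}

```text
t: 29.7
tcp_pos: [0.4712, -0.2483, 0.1148]
eef_rot: [0.0, 0.996, 0.092, 0.0]
wrist_force: [1.5, 0.5, 0.4]
finger_gap: 0.0352
grip_force: 0.0
```

```bash
python3 -c "
from h import *
p,d=shot('top'); onstud(p,d,2);onstud(p,d,1)
plan(.4483,-.4045,.01,.186)"
```

```text
2 lug 47 min [-0.0808 -0.0088] max [-0.0677  0.0099] mean [-0.0743  0.0005]
2 leg 259 min [-0.0797 -0.0273] max [0.0112 0.0262] mean [-0.0461 -0.0003]
1 lug 43 min [-0.0819 -0.0071] max [-0.0694  0.0113] mean [-0.0757  0.0019]
1 leg 257 min [-0.069 -0.025] max [0.0159 0.0281] mean [-0.0472  0.0015]
plan [-4.6040e+00  1.4061e+01  1.0502e+01 -1.2000e-02] psi 0.1737 tcp [ 0.4693 -0.258   0.115 ]
```

Call:
{"op": "send_rows", "data": {"steps": "-2 5 0 0; -4.6 10 0 0; -4.6 14 3 0; -4.6 14 6 0; -4.6 14 6 0; -4.6 14 6 0; -4.6 14 6 0; -4.6 14 6 0"}}

```text
t: 30.75
tcp_pos: [0.4527, -0.3926, 0.0551]
eef_rot: [0.001, 0.996, 0.093, 0.001]
wrist_force: [0.1, 1.2, 0.1]
finger_gap: 0.0354
grip_force: 0.0
```

```bash
python3 -c "
from h import *
plan(.4483,-.4045,.0005,.186)"
```

```text
plan [-6.480e-01  1.088e+00  5.463e+00 -1.000e-03] psi 0.1854 tcp [ 0.4527 -0.3926  0.0551]
```

Call:
{"op": "send_rows", "data": {"steps": "-0.6 1.1 0 0; -0.6 1.1 1.5 0; -0.6 1.1 3 0; -0.6 1.1 4.5 0; -0.6 1.1 5.4 0; -0.6 1.1 5.4 0; -0.6 1.1 5.4 0; -0.6 1.1 5.4 0"}}

```text
t: 31.75
tcp_pos: [0.4476, -0.4036, 0.0002]
eef_rot: [-0.001, 0.996, 0.092, -0.001]
wrist_force: [-1.7, 1.3, 7.1]
finger_gap: 0.0352
grip_force: 3.5
```

Call:
{"op": "send_rows", "data": {"steps": "0 0 0 0; 0 0 0 0; 0 0 0 0; 0 0 0 0; 0 0 0 0; 0 0 0 0; 0 0 0 0; 0 0 0 0", "fingers": 0}}

```text
t: 32.75
tcp_pos: [0.4487, -0.4049, 0.0003]
eef_rot: [0.0, 0.996, 0.092, 0.0]
wrist_force: [0.7, 0.5, 4.2]
finger_gap: 0.0196
grip_force: 35.9
```

Call:
{"op": "send_rows", "data": {"steps": "0 0 -2 0; 0 0 -4 0; 0 0 -6 0; 0 0 -8 0; 0 0 -10 0; 0 0 -10 0; 0 0 -10 0; 0 0 -10 0"}}

```text
t: 33.75
tcp_pos: [0.4476, -0.4041, 0.0993]
eef_rot: [-0.001, 0.996, 0.092, -0.001]
wrist_force: [0.0, -0.7, -1.4]
finger_gap: 0.0195
grip_force: 35.5
```

Run:
```python
from h import *
p,d=shot('scene');P=cloud('scene',d); o=ctrl.get_obs()
g=(p.min(2)>110)&(abs(P[...,0]-.48)<.06)&(abs(P[...,1]+.40)<.05)&(P[...,2]>.08)&(P[...,2]<.2)
for m,a,c in comps(g,6): print(c,a,P[m].mean(0).round(4),np.percentile(P[m][:,2],[5,50,95]).round(4))
plan(*w(4,-.071,-.001),.10,-.085)
```

```text
[289.35 178.05] 20 [ 0.4977 -0.415   0.1092] [0.1056 0.1098 0.1121]
[298.36 183.24] 25 [ 0.4839 -0.3764  0.1086] [0.1052 0.1081 0.1116]
plan [ 19.642 -55.673  -0.074   0.27 ] psi 0.1849 tcp [ 0.4477 -0.4041  0.0993]
```

Call:
{"op": "send_rows", "data": {"steps": "2 -5.6 -1 0.03; 4 -11.2 -2 0.06; 6 -16.8 -2 0.1; 8 -22.4 -2 0.14; 10 -28 -2 0.18; 12 -33.6 -2 0.22; 14 -39.2 -2 0.25; 15 -42 -2 0.27"}}

```text
t: 34.8
tcp_pos: [0.5185, 0.0406, 0.1195]
eef_rot: [-0.001, 0.999, -0.04, -0.0]
wrist_force: [0.6, -0.1, -0.3]
finger_gap: 0.0195
grip_force: 35.9
```

```bash
python3 -c "
from h import *
plan(*w(4,-.071,-.001),.10,-.085)"
```

```text
plan [ 8.7400e-01 -1.3979e+01  1.9470e+00  4.0000e-03] psi -0.0805 tcp [0.5185 0.0406 0.1195]
```

Call:
{"op": "send_rows", "data": {"steps": "0.3 -5 0 0; 0.6 -10 0 0; 0.9 -14 0.5 0; 0.9 -14 2 0; 0.9 -14 3.5 0; 0.9 -14 5 0; 0.9 -14 5 0; 0.9 -14 5 0"}}

```text
t: 35.8
tcp_pos: [0.5395, 0.1739, 0.0701]
eef_rot: [0.0, 0.999, -0.043, 0.0]
wrist_force: [-0.5, -0.7, -0.7]
finger_gap: 0.0197
grip_force: 35.9
```

```bash
python3 -c "
from h import *
plan(*w(4,-.071,-.001),.0415,-.085)"
```

```text
plan [-1.540e-01 -5.240e-01  2.859e+00 -1.000e-03] psi -0.0864 tcp [0.5395 0.1739 0.0701]
```

Call:
{"op": "send_rows", "data": {"steps": "-0.15 -0.5 0 0; -0.15 -0.5 0.7 0; -0.15 -0.5 1.4 0; -0.15 -0.5 2 0; -0.15 -0.5 2.5 0; -0.15 -0.5 2.8 0; -0.15 -0.5 2.8 0; -0.15 -0.5 2.8 0"}}

```text
t: 36.8
tcp_pos: [0.5383, 0.1797, 0.0421]
eef_rot: [-0.0, 0.999, -0.043, 0.0]
wrist_force: [0.9, -0.5, -1.0]
finger_gap: 0.0198
grip_force: 35.9
```

Call:
{"op": "send_rows", "data": {"steps": "0 0 0 0; 0 0 0 0; 0 0 0 0; 0 0 0 0; 0 0 0 0; 0 0 0 0; 0 0 0 0; 0 0 -1 0", "fingers": 0.4}}

```text
t: 37.8
tcp_pos: [0.5376, 0.1796, 0.0518]
eef_rot: [0.0, 0.999, -0.043, -0.001]
wrist_force: [-0.1, -0.5, -1.3]
finger_gap: 0.0351
grip_force: 0.0
```

Call:
{"op": "send_rows", "data": {"steps": "0 0 -2 0; 0 0 -4 0; 0 0 -6 0; -1 5 -6 0; -2 10 -6 0; -3 15 -6 0; -3 20 -6 0; -3 25 -6 0"}}

```text
t: 38.8
tcp_pos: [0.4871, -0.0684, 0.1128]
eef_rot: [0.0, 0.999, -0.043, 0.001]
wrist_force: [0.6, 0.1, 0.7]
finger_gap: 0.0353
grip_force: 0.0
```

```bash
cat >> h.py <<'E'
def fork(p):
    """handle (reddish wood, z~.02 mid -> outline at top .036) and blade (bluish grey) on the mat, top view"""
    hsv=cv2.cvtColor(p,cv2.COLOR_RGB2HSV); u,v=np.meshgrid(range(640),range(480)); box=(u>368)&(u<432)&(v>165)&(v<300)
    b=p.astype(int); bl=box&(b[...,2]>b[...,0]+3)&(b[...,0]>40)
    hd=box&(b[...,0]>90)&(b[...,0]-b[...,2]>55)&(hsv[...,0]<11)&(hsv[...,1]>110)
    for nm,m,z in(('handle',hd,.036),('blade',bl,.025)):
        c=max(comps(m,20),key=lambda t:t[1])[0]; vv,uu=np.nonzero(c)
        q=np.array([ray('top',a,e,z)[:2] for a,e in zip(uu,vv)]); r=cv2.minAreaRect((q*1000).astype(np.float32)); print(nm,len(q),np.round(r[0],1),np.round(r[1],1),round(r[2],2),q.mean(0).round(4))
E
python3 -c "
from h import *
p,d=shot('top'); onstud(p,d,4);onstud(p,d,2);onstud(p,d,1); fork(p)
cv2.imwrite('pics/g.png',cv2.resize(p[140:300,180:440],None,fx=3,fy=3,interpolation=cv2.INTER_CUBIC)[:,:,::-1])
o=ctrl.get_obs();print(o['tcp_pos'])"
```

```text
4 lug 48 min [-0.0802 -0.0093] max [-0.0674  0.0103] mean [-0.0742  0.0002]
4 leg 259 min [-0.0672 -0.0265] max [0.0099 0.027 ] mean [-0.0455  0.0005]
2 leg 128 min [-0.0649 -0.0273] max [0.0068 0.0262] mean [-0.0363  0.0082]
1 leg 3 min [ 0.0094 -0.0166] max [ 0.0159 -0.0111] mean [ 0.0131 -0.0138]Traceback (most recent call last):
  File "<string>", line 3, in <module>
    p,d=shot('top'); onstud(p,d,4);onstud(p,d,2);onstud(p,d,1); fork(p)
                                                                ~~~~^^^
  File "h.py", line 49, in fork
    c=max(comps(m,20),key=lambda t:t[1])[0]; vv,uu=np.nonzero(c)
      ~~~^^^^^^^^^^^^^^^^^^^^^^^^^^^^^^^
ValueError: max() iterable argument is empty
```

```bash
python3 -c "
from h import *
p=cv2.imread('pics/top0.png')[:,:,::-1].copy(); q=np.load('/tmp/top.npz')['p']
for im in(p,q):
    h=cv2.cvtColor(im,cv2.COLOR_RGB2HSV)
    for u,v in((401,230),(398,250),(404,213),(380,250),(385,270),(390,240),(410,190),(408,202),(395,195)): print((u,v),im[v,u],h[v,u])
cv2.imwrite('pics/g.png',cv2.resize(q[140:300,180:440],None,fx=3,fy=3,interpolation=cv2.INTER_CUBIC)[:,:,::-1])
"
```

```text
(401, 230) [142  96  66] [ 12 136 142]
(398, 250) [152 103  70] [ 12 138 152]
(404, 213) [180 145  83] [ 19 137 180]
(380, 250) [177 135  98] [ 14 114 177]
(385, 270) [153 117  85] [ 14 113 153]
(390, 240) [127  98  72] [ 14 110 127]
(410, 190) [81 86 86] [90 15 86]
(408, 202) [81 87 87] [90 18 87]
(395, 195) [112  86  62] [ 14 114 112]
(401, 230) [114  87  64] [ 14 112 114]
(398, 250) [129  99  72] [ 14 113 129]
(404, 213) [111  84  62] [ 13 113 111]
(380, 250) [191 145 106] [ 14 113 191]
(385, 270) [166 127  92] [ 14 114 166]
(390, 240) [203 157 114] [ 14 112 203]
(410, 190) [135 103  76] [ 14 111 135]
(408, 202) [113  87  64] [ 14 111 113]
(395, 195) [169 130  94] [ 14 113 169]
```

View pics/g.png

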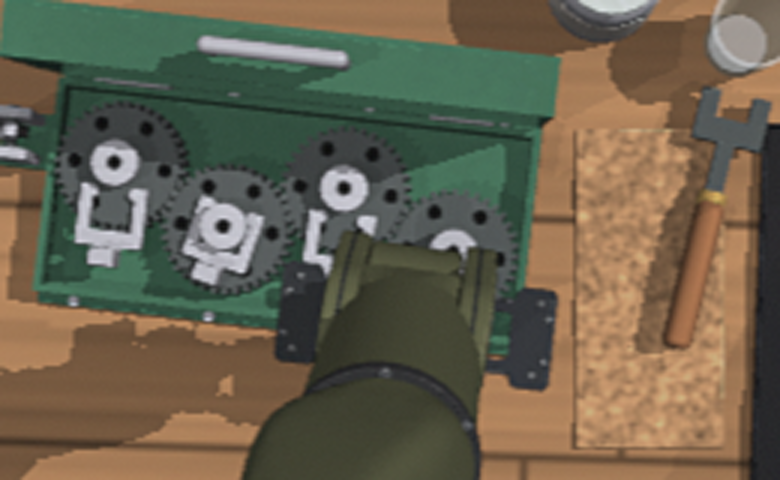

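The fork has been knocked to the right: its handle runs from (406,253) to (418,207), with the blade at (423,180). All three clips sit in front of their studs. I'll measure the fork now.

```bash
python3 - <<'E'
s=open('h.py').read()
a=s.index('def fork'); s=s[:a]+'''def fork(p):
    hsv=cv2.cvtColor(p,cv2.COLOR_RGB2HSV); b=p.astype(int); u,v=np.meshgrid(range(640),range(480)); box=(u>360)&(u<440)&(v>160)&(v<300)
    bl=box&(b[...,2]>=b[...,0])&(b[...,1]>50)&(b[...,1]<140); hd=box&(hsv[...,1]>124)&(hsv[...,0]<14)&(b[...,0]>80); X=[]
    for nm,m,z in(('handle',hd,.036),('blade',bl,.025)):
        c=max(comps(m,20),key=lambda t:t[1])[0]; vv,uu=np.nonzero(c)
        q=np.array([ray('top',a,e,z)[:2] for a,e in zip(uu,vv)]); r=cv2.minAreaRect((q*1000).astype(np.float32)); X.append(np.array(r[0])/1000); print(nm,len(q),np.round(r[0],1),np.round(r[1],1),round(r[2],2),uu.mean().round(),vv.mean().round())
    d=X[1]-X[0]; th=np.arctan2(d[1],d[0]); print('th',th.round(4)); return X[0],th
'''
open('h.py','w').write(s)
E
python3 - <<'E'
from h import *
q=np.load('/tmp/top.npz')['p']; X,th=fork(q); P=cloud('top',np.load('/tmp/top.npz')['d'])
b=X+.042*np.array([np.cos(th),np.sin(th)]); print(b)
u,v=map(int,proj('top',[*b,.036])); print(u,v,P[v-2:v+3,u-1:u+2,2].round(3).ravel())
plan(*b,.06,th)
E
```

```text
handle 423 [ 536.2 -283.1] [ 20.6 116.6] 77.01 411.0 231.0
blade 363 [ 643.9 -308.7] [56.7 77.5] 78.21 423.0 184.0
th -0.2342
[ 0.57702144 -0.29279796]
415 214 [0.034 0.043 0.038 0.04  0.041 0.04  0.031 0.034 0.039 0.041 0.04  0.036
 0.041 0.036 0.04 ]
plan [11.171 20.521  5.296  0.137] psi -0.0968 tcp [ 0.4857 -0.0778  0.113 ]
```

Call:
{"op": "send_rows", "data": {"steps": "2 4 0 0.04; 4 8 0 0.08; 6.5 12 1 0.13; 9 16 2 0.13; 11.1 20.5 4 0.13; 11.1 20.5 5 0.13; 11.1 20.5 5 0.13; 11.1 20.5 5 0.13", "fingers": 0.5}}

```text
t: 39.85
tcp_pos: [0.5805, -0.2786, 0.0627]
eef_rot: [-0.001, 0.994, -0.106, 0.0]
wrist_force: [0.2, -0.4, -0.5]
finger_gap: 0.0442
grip_force: 0.0
```

```bash
python3 -c "
from h import *
plan(.577,-.2925,.0,-.228)"
```

```text
plan [-0.051  1.436  6.267  0.015] psi -0.2131 tcp [ 0.5805 -0.2786  0.0627]
```

Call:
{"op": "send_rows", "data": {"steps": "0 1 0 0.015; 0 1.4 1 0.015; 0 1.4 2 0.015; 0 1.4 2 0.015; 0 1.4 2 0.015; 0 1.4 2 0.015; 0 1.4 2 0.015; 0 1.4 2 0.015"}}

```text
t: 40.85
tcp_pos: [0.5773, -0.2942, 0.0422]
eef_rot: [0.0, 0.993, -0.115, 0.0]
wrist_force: [0.0, 0.3, 0.5]
finger_gap: 0.044
grip_force: 0.0
```

```bash
python3 -c "
from h import *
plan(.577,-.2925,.0,-.228)"
```

```text
plan [-7.20e-02 -1.57e-01  4.22e+00 -2.00e-03] psi -0.2302 tcp [ 0.5773 -0.2942  0.0422]
```

Call:
{"op": "send_rows", "data": {"steps": "-0.1 -0.2 1 0; -0.1 -0.2 2 0; -0.1 -0.2 3 0; -0.1 -0.2 3.8 0; -0.1 -0.2 4.2 0; -0.1 -0.2 4.2 0; -0.1 -0.2 4.2 0; -0.1 -0.2 4.2 0"}}

```text
t: 41.85
tcp_pos: [0.5769, -0.2921, 0.0004]
eef_rot: [0.0, 0.993, -0.115, 0.0]
wrist_force: [-0.2, -0.5, -0.4]
finger_gap: 0.044
grip_force: 0.0
```

Call:
{"op": "send_rows", "data": {"steps": "0 0 0 0; 0 0 0 0; 0 0 0 0; 0 0 0 0; 0 0 0 0; 0 0 0 0; 0 0 0 0; 0 0 0 0", "fingers": 0, "grip_force": 55}}

```text
t: 42.85
tcp_pos: [0.5767, -0.2922, 0.0002]
eef_rot: [0.0, 0.993, -0.115, 0.0]
wrist_force: [-0.2, -1.2, 1.8]
finger_gap: 0.0216
grip_force: 54.9
```

Call:
{"op": "send_rows", "data": {"steps": "0 0 -2 0; 0 0 -4 0; 0 0 -6 0; 0 0 -8 0; 0 0 -8 0; 0 0 -8 0; 0 0 -8 0; 0 0 -8 0"}}

```text
t: 43.85
tcp_pos: [0.5763, -0.2918, 0.0792]
eef_rot: [-0.0, 0.993, -0.115, -0.001]
wrist_force: [-0.7, 1.0, -1.6]
finger_gap: 0.0216
grip_force: 54.9
```

```bash
cat >> h.py <<'E'
def blade(zlo,zhi,cen,n='scene'):
    p,d=shot(n);P=cloud(n,d);b=p.astype(int)
    g=(b[...,2]>=b[...,0]-2)&(abs(b[...,1]-b[...,0])<14)&(b[...,1]>45)&(b[...,1]<150)&(P[...,2]>zlo)&(P[...,2]<zhi)&(np.linalg.norm(P[...,:2]-cen,axis=-1)<.06)
    return P[g]
E
python3 - <<'E'
from h import *
o=ctrl.get_obs(); print(o['tcp_pos'],o['finger_gap'])
h=-.23; c=o['tcp_pos'][:2]+.075*np.array([np.cos(h),np.sin(h)])
for n in('scene','top'):
    Q=blade(.07,.13,c,n); print(n,len(Q), Q.mean(0) if len(Q) else 0, np.percentile(Q[:,2],[5,50,95]).round(4) if len(Q) else 0)
    L=(Q[:,:2]-o['tcp_pos'][:2])@np.array([[np.cos(h),-np.sin(h)],[np.sin(h),np.cos(h)]]); 
    if len(Q): print(L.min(0),L.max(0)); print(np.polyfit(L[:,0],Q[:,2],1))
for i in(1,2,4): plan(*w(i,-.216),.10,-.085)
E
```

```text
[ 0.5762569  -0.29177652  0.07924606] 0.021598053862819516
scene 0 0 0
top 166 [ 0.66446742 -0.29335572  0.10257276] [0.0885 0.1038 0.1076]
[0.06041905 0.00150286] [0.12701884 0.02990986]
[-0.25993225  0.12499131]
plan [-28.853 -15.704  -2.049  -0.145] psi -0.2302 tcp [ 0.5764 -0.2919  0.0795]
plan [-26.2   -25.189  -2.049  -0.145] psi -0.2302 tcp [ 0.5764 -0.2919  0.0795]
plan [-28.81  -42.999  -2.049  -0.145] psi -0.2302 tcp [ 0.5764 -0.2919  0.0795]
```

```bash
python3 -c "
from h import *
plan(*w(4,-.181,-.001),.08,-.085); plan(*w(4,-.181,-.15),.08,-.085)"
```

```text
plan [-25.333 -43.408  -0.049  -0.145] psi -0.2302 tcp [ 0.5764 -0.2919  0.0795]
plan [-23.172 -28.665  -0.049  -0.145] psi -0.2302 tcp [ 0.5764 -0.2919  0.0795]
```

Call:
{"op": "send_rows", "data": {"steps": "-4.5 -3 0 -0.03; -9 -6 0 -0.06; -13 -10 0 -0.09; -16 -14.5 0 -0.12; -19 -19 0 -0.145; -21.5 -23.5 0 -0.145; -23 -27 0 -0.145; -23.1 -28.6 0 -0.145"}}

```text
t: 44.95
tcp_pos: [0.4166, 0.0419, 0.08]
eef_rot: [-0.001, 0.999, -0.041, -0.0]
wrist_force: [0.4, 0.5, -0.8]
finger_gap: 0.0218
grip_force: 54.9
```

Call:
{"op": "send_rows", "data": {"steps": "0 -5 0 0; 0 -10 0 0; 0 -13 0 0; 0 -14.8 0 0; 0 -14.8 0 0; 0 -14.8 0 0; 0 -14.8 0 0; 0 -14.8 0 0"}}

```text
t: 45.95
tcp_pos: [0.4297, 0.1857, 0.08]
eef_rot: [0.0, 0.999, -0.043, -0.0]
wrist_force: [1.1, 0.3, -1.2]
finger_gap: 0.0216
grip_force: 54.9
```

```bash
cat >> h.py <<'E'
def bl2(i,h,z,n='top',s=''):
    """blade in case frame relative to stud i (top view), blade top plane z"""
    p,d=shot(n,s or None); b=p.astype(int); P=cloud(n,d)
    g=(b[...,2]>=b[...,0]-1)&(abs(b[...,2]-b[...,1])<6)&(b[...,1]>60)&(b[...,1]<125)&(P[...,2]>z-.008)&(P[...,2]<z+.008)
    L=(P[...,:2]-C['t'])@C['R']-S[i]; g&=(abs(L[...,1])<.035)&(L[...,0]<0)&(L[...,0]>-.14)
    v,u=np.nonzero(g); q=np.array([C['R'].T@(ray(n,a,e,z)[:2]-C['t'])-S[i] for a,e in zip(u,v)]); r=cv2.minAreaRect((q*1000).astype(np.float32))
    print('blade',len(q),'min',q.min(0).round(4),'max',q.max(0).round(4),'rect',np.round(r[0],1),np.round(r[1],1),round(r[2],1),'z',np.median(P[g][:,2]).round(4)); return p,q,P[g]
E
python3 -c "
from h import *
p,q,Pg=bl2(4,0,.104,'top'); 
L=q; print(np.polyfit(L[:,0],Pg[:,2],1)); onstud(p,np.load('/tmp/top.npz')['d'],4)
u,v=map(int,proj('top',[*w(4,-.08),.05])); cv2.imwrite('pics/i.png',cv2.resize(p[v-55:v+50,u-50:u+60],None,fx=5,fy=5,interpolation=cv2.INTER_CUBIC)[:,:,::-1])
plan(*w(4,-.181,-.001),.08,-.085)"
```

```text
blade 420 min [-0.1396 -0.0306] max [-0.0709  0.0265] rect [-105.1   -2.1] [68.8 56.8] 0.7 z 0.1048
[-0.01588192  0.10312978]
4 lug 34 min [-0.0779 -0.0079] max [-0.0674  0.0103] mean [-0.0727  0.0015]
4 leg 255 min [-0.0672 -0.0262] max [-0.0175  0.027 ] mean [-0.0459  0.0005]
plan [-0.111 -0.255  0.003 -0.001] psi -0.0864 tcp [0.4297 0.1859 0.08  ]
```

View pics/i.png

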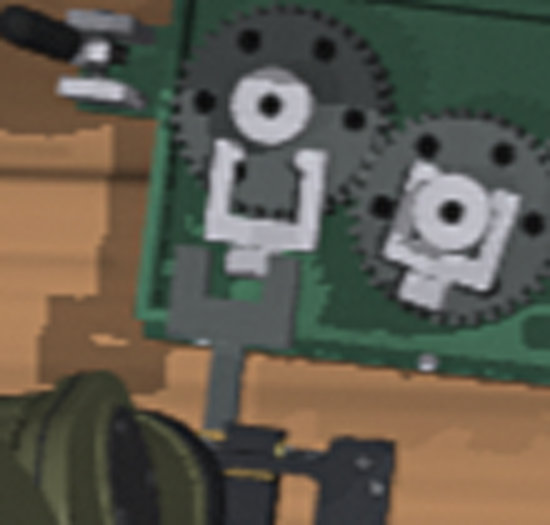

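Call:
{"op": "send_rows", "data": {"steps": "-0.1 -0.25 0 0; -0.1 -0.25 0.5 0; -0.1 -0.25 1.5 0; -0.1 -0.25 2.5 0; -0.1 -0.25 3.5 0; -0.1 -0.25 4 0; -0.1 -0.25 4 0; -0.1 -0.25 4 0"}}

```text
t: 47.0
tcp_pos: [0.429, 0.1892, 0.0401]
eef_rot: [-0.0, 0.999, -0.043, 0.0]
wrist_force: [-0.2, 0.4, -1.5]
finger_gap: 0.0216
grip_force: 54.9
```

Call:
{"op": "send_rows", "data": {"steps": "0 0 0.2 0; 0 0 0.4 0; 0 0 0.6 0; 0 0 0.8 0; 0 0 0.9 0; 0 0 0.9 0; 0 0 0.9 0; 0 0 0.9 0"}}

```text
t: 48.0
tcp_pos: [0.4289, 0.1892, 0.0311]
eef_rot: [-0.0, 0.999, -0.043, 0.0]
wrist_force: [-0.1, 0.8, -1.7]
finger_gap: 0.0216
grip_force: 54.9
```

```bash
python3 -c "
from h import *
p,q,Pg=bl2(4,0,.056,'top'); print(np.polyfit(q[:,0],Pg[:,2],1)); onstud(p,np.load('/tmp/top.npz')['d'],4)
plan(*w(4,-.1385,-.001),.0305,-.085)"
```

```text
blade 418 min [-0.1397 -0.0322] max [-0.0013  0.03  ] rect [-70.3  -0.6] [ 61.1 139. ] 88.8 z 0.056
[-0.02759247  0.05321621]
4 lug 48 min [-0.0802 -0.0093] max [-0.0674  0.0103] mean [-0.0742  0.0002]
4 leg 258 min [-0.0672 -0.0265] max [-0.0175  0.027 ] mean [-0.0458  0.0005]
plan [ 4.251  0.066  0.055 -0.   ] psi -0.0851 tcp [0.4289 0.1892 0.0311]
```

Call:
{"op": "send_rows", "data": {"steps": "0.5 0.05 0 0; 1 0.05 0 0; 1.4 0.05 0 0; 1.7 0.05 0 0; 2 0.05 0 0; 2.3 0.05 0 0; 2.6 0.05 0 0; 2.8 0.05 0 0"}}

```text
t: 49.05
tcp_pos: [0.4495, 0.1858, 0.0305]
eef_rot: [0.001, 0.999, -0.041, -0.007]
wrist_force: [-12.9, 0.7, 3.3]
finger_gap: 0.0215
grip_force: 54.9
```

Call:
{"op": "send_rows", "data": {"steps": "0.3 0 0 0; 0.6 0 0 0; 0.8 0 0 0; 1 0 0 0; 1.1 0 0 0; 1.2 0 0 0; 1.3 0 0 0; 1.3 0 0 0"}}

```text
t: 50.05
tcp_pos: [0.4702, 0.1853, 0.0311]
eef_rot: [-0.0, 0.999, -0.043, 0.0]
wrist_force: [0.7, -0.3, -1.3]
finger_gap: 0.0216
grip_force: 54.9
```

```bash
python3 -c "
from h import *
p,d=shot('top'); onstud(p,d,4); print(ctrl.get_obs()['wrist_force'],ctrl.get_obs()['tcp_pos'])
plan(*w(4,-.139,-.001),.0305,-.085)"
```

```text
4 lug 45 min [-0.0453 -0.0109] max [-0.033   0.0091] mean [-0.039 -0.001]
4 leg 191 min [-0.0314 -0.0271] max [0.0159 0.026 ] mean [-0.0159 -0.0022]
[-0.48035382 -0.19643674 -2.04241528] [0.47007932 0.18520398 0.0310298 ]
plan [ 0.063  0.018  0.053 -0.   ] psi -0.0853 tcp [0.4701 0.1852 0.031 ]
```

Call:
{"op": "send_rows", "data": {"steps": "-0.6 0 0 0; -1.2 0 0 0; -1.2 0 -1 0; -1.2 0 -3 0; -1.2 0 -5 0; -2 0 -5 0; -4.2 0 -5 0; -4.2 0 -5 0"}}

```text
t: 51.1
tcp_pos: [0.4251, 0.1887, 0.0806]
eef_rot: [0.001, 0.999, -0.042, -0.002]
wrist_force: [0.4, 0.2, -0.9]
finger_gap: 0.0217
grip_force: 54.9
```

```bash
python3 -c "
from h import *
p,d=shot('top'); onstud(p,d,4); plan(*w(2,-.181,-.001),.08,-.085)"
```

```text
4 lug 47 min [-0.0453 -0.0109] max [-0.033   0.0094] mean [-0.0392 -0.001 ]
4 leg 194 min [-0.0314 -0.0272] max [0.0159 0.026 ] mean [-0.0158 -0.0026]
plan [1.7700e-01 1.8012e+01 6.9000e-02 1.0000e-03] psi -0.0843 tcp [0.427  0.1888 0.0807]
```

Call:
{"op": "send_rows", "data": {"steps": "0.1 5 0 0; 0.1 10 0 0; 0.1 14 0 0; 0.1 17 0 0; 0.1 18 0 0; 0.1 18 0 0; 0.1 18 0 0; 0.1 18 0 0"}}

```text
t: 52.15
tcp_pos: [0.4138, 0.0107, 0.081]
eef_rot: [-0.0, 0.999, -0.041, 0.0]
wrist_force: [0.7, 0.2, -1.3]
finger_gap: 0.0214
grip_force: 54.9
```

```bash
python3 -c "
from h import *
p,q,Pg=bl2(2,0,.104,'top'); onstud(p,np.load('/tmp/top.npz')['d'],2)
plan(*w(2,-.181,-.001),.031,-.085)"
```

```text
blade 385 min [-0.1399 -0.0245] max [-0.072   0.0309] rect [-106.     3.2] [67.9 55.4] 0.2 z 0.1061
2 lug 41 min [-0.0808 -0.008 ] max [-0.0677  0.0099] mean [-0.0739  0.001 ]
2 leg 254 min [-0.0677 -0.0276] max [-0.0052  0.0262] mean [-0.0461 -0.0002]
plan [-2.000e-03  1.300e-01  4.997e+00  2.000e-03] psi -0.0831 tcp [0.4137 0.0105 0.081 ]
```

Call:
{"op": "send_rows", "data": {"steps": "0 0.25 0 0; 0 0.25 0.5 0; 0 0.25 1.5 0; 0 0.25 2.5 0; 0 0.25 3.5 0; 0 0.25 4 0; 0 0.25 4 0; 0 0.25 4 0"}}

```text
t: 53.2
tcp_pos: [0.419, 0.0069, 0.0466]
eef_rot: [0.0, 0.999, -0.043, -0.006]
wrist_force: [0.6, -0.2, -1.8]
finger_gap: 0.0217
grip_force: 54.9
```

```bash
python3 -c "
from h import *
p,q,Pg=bl2(2,0,.065,'top'); onstud(p,np.load('/tmp/top.npz')['d'],2)
plan(*w(2,-.181,-.001),.031,-.085)"
```

```text
blade 320 min [-0.1396 -0.0281] max [-0.0008  0.0276] rect [-70.2  -0.1] [138.9  55.4] 1.0 z 0.0701
2 lug 48 min [-0.0808 -0.0091] max [-0.0677  0.0099] mean [-0.0743  0.0003]
2 leg 258 min [-0.0677 -0.0273] max [0.0112 0.0262] mean [-0.0455 -0.0001]
plan [-5.610e-01 -1.760e-01  1.573e+00 -1.000e-03] psi -0.0864 tcp [0.419  0.0069 0.0467]
```

```bash
python3 -c "
from h import *
o=ctrl.get_obs();print(o['qpos'].round(3),o['joint_velocities'].round(3),o['tcp_pos'],o['eef_rot'],o['wrist_force'])"
```

```text
[-0.154  0.831  0.048  2.299 -1.     0.043 -0.78 ] [-0.002 -0.003 -0.     0.002  0.     0.001  0.005] [0.41904658 0.00692657 0.04673019] [ 3.56119467e-04  9.99051904e-01 -4.31680747e-02 -5.62876646e-03] [-1.12638636 -0.55470397 -0.99181457]
```

Call:
{"op": "send_rows", "data": {"steps": "0 0 0 0; 0 0 0 0; 0 0 0 0; 0 0 0 0; 0 0 0 0; 0 0 0 0; 0 0 0 0; 0 0 0 0"}}

```text
t: 54.25
tcp_pos: [0.4192, 0.0069, 0.0467]
eef_rot: [0.0, 0.999, -0.043, -0.006]
wrist_force: [0.7, 0.3, -0.3]
finger_gap: 0.0216
grip_force: 54.9
```

```bash
python3 -c "
from h import *
o=ctrl.get_obs();print(o['qpos'].round(3),o['joint_velocities'].round(3),o['tcp_pos'],o['eef_rot'],o['wrist_force'])"
```

```text
[-0.155  0.832  0.048  2.298 -1.     0.043 -0.779] [ 0.001  0.    -0.001 -0.     0.001 -0.     0.001] [0.41916491 0.00692092 0.04665255] [ 3.85981962e-04  9.99076774e-01 -4.25919808e-02 -5.60115724e-03] [ 0.74891147  0.31496504 -0.30195681]
```

Call:
{"op": "send_rows", "data": {"steps": "0.5 0 0 0; 0.9 0 0 0; 1.2 0 0 0; 1.5 0 0 0; 1.7 0 0 0; 1.9 0 0 0; 2 0 0 0; 2 0 0 0"}}

```text
t: 55.25
tcp_pos: [0.4368, 0.0055, 0.0463]
eef_rot: [0.0, 0.999, -0.043, -0.008]
wrist_force: [-5.2, 0.2, 0.8]
finger_gap: 0.0218
grip_force: 54.9
```

```bash
python3 -c "
from h import *
p,q,Pg=bl2(2,0,.065,'top'); onstud(p,np.load('/tmp/top.npz')['d'],2)
print(ctrl.get_obs()['wrist_force'],ctrl.get_obs()['qpos'].round(3))
plan(*w(2,-.160,-.001),.041,-.085)"
```

```text
blade 329 min [-0.1204 -0.028 ] max [-0.0008  0.0276] rect [-60.6  -0.1] [119.6  55.6] 0.3 z 0.0699
2 lug 48 min [-0.0693 -0.013 ] max [-0.0483  0.0177] mean [-0.0623  0.0005]
2 leg 211 min [-0.0654 -0.0266] max [0.0052 0.0266] mean [-0.0326 -0.0005]
[-5.81095105  0.74713672  0.52439163] [-0.202  0.842  0.142  2.247 -0.979  0.13  -0.787]
plan [-0.239 -0.171  0.535 -0.   ] psi -0.0852 tcp [0.4368 0.0055 0.0463]
```

```bash
python3 -c "
from h import *
m=[ray('top',u,v,.004)[:2] for u,v in((372,183),(421.5,183),(421.5,289),(372,289))]; print(np.round(m,4)); c=np.mean(m,0); print(c)
plan(c[0]+.0415,c[1],.09,-.02)"
```

```text
[[ 0.6529 -0.1899]
 [ 0.6562 -0.3105]
 [ 0.3985 -0.3162]
 [ 0.3949 -0.1965]]
[ 0.52562701 -0.25329786]
plan [15.19  24.676 -4.365 -0.065] psi -0.0852 tcp [0.4368 0.0055 0.0463]
```

Call:
{"op": "send_rows", "data": {"steps": "-0.4 0 -1 0; -0.4 0 -3 0; -0.4 0 -4.4 0; 0 5 -4.4 0; 1 10 -4.4 0; 3 15 -4.4 0; 6 20 -4.4 -0.03; 10 24.5 -4.4 -0.065"}}

```text
t: 56.3
tcp_pos: [0.5189, -0.2498, 0.0907]
eef_rot: [0.001, 1.0, -0.01, -0.005]
wrist_force: [0.5, -0.3, -2.2]
finger_gap: 0.0215
grip_force: 54.9
```

Call:
{"op": "send_rows", "data": {"steps": "2.5 0 0 0; 5 0 0 0; 5 0 1 0; 5 0 2.5 0; 5 0 4 0; 5 0 5 0; 5 0 5 0; 5 0 5 0"}}

```text
t: 57.3
tcp_pos: [0.5679, -0.2487, 0.0393]
eef_rot: [0.0, 1.0, -0.01, -0.005]
wrist_force: [-0.2, 1.2, -1.8]
finger_gap: 0.0215
grip_force: 54.9
```

```bash
python3 -c "
from h import *
plan(.5671,-.2533,.001,-.02)
p,d=shot('top'); onstud(p,d,2)"
```

```text
plan [-0.071  0.458  3.829 -0.   ] psi -0.0204 tcp [ 0.5679 -0.2487  0.0393]
2 leg 74 min [-0.0314 -0.027 ] max [0.0068 0.0266] mean [-0.0156  0.0002]
```

Call:
{"op": "send_rows", "data": {"steps": "0 0.3 1 0; 0 0.3 2 0; 0 0.3 3 0; 0 0.3 3.6 0; 0 0.3 3.8 0; 0 0.3 3.8 0; 0 0.3 3.8 0; 0 0.3 3.8 0"}}

```text
t: 58.35
tcp_pos: [0.5675, -0.2515, 0.0014]
eef_rot: [0.0, 1.0, -0.01, -0.005]
wrist_force: [0.6, -0.8, -1.3]
finger_gap: 0.0215
grip_force: 54.9
```

Call:
{"op": "send_rows", "data": {"steps": "0 0 0 0; 0 0 0 0; 0 0 0 0; 0 0 0 0; 0 0 0 0; 0 0 0 0; 0 0 -2 0; 0 0 -5 0", "fingers": 0.5}}

```text
t: 59.35
tcp_pos: [0.5675, -0.2513, 0.052]
eef_rot: [-0.0, 1.0, -0.01, -0.006]
wrist_force: [-0.1, -0.7, 0.4]
finger_gap: 0.0439
grip_force: 0.0
```

Call:
{"op": "send_rows", "data": {"steps": "0 0 -2 0; 0 0 -4 0; -5 0 -4 0; -10 -4 -4 0; -10 -8 -4 0; -10 -12 -4 0; -10 -16 -4 0; -10 -16 -4 0"}}

```text
t: 60.35
tcp_pos: [0.4717, -0.0854, 0.0923]
eef_rot: [-0.001, 1.0, -0.007, -0.006]
wrist_force: [-0.5, 0.2, -0.5]
finger_gap: 0.0443
grip_force: 0.0
```

```bash
python3 -c "
from h import *
p,d=shot('top'); fork(p); onstud(p,d,2);onstud(p,d,1)
plan(*w(1,-.0735,.001),.08,-.085)"
```

```text
handle 400 [ 526.4 -249.8] [ 19.8 114.7] 88.9 397.0 235.0
blade 340 [ 636.7 -249.3] [52.8 76.5] 88.36 397.0 186.0
th 0.0046
2 lug 46 min [-0.0695 -0.0092] max [-0.0565  0.0095] mean [-0.0631  0.0003]
2 leg 252 min [-0.0654 -0.027 ] max [0.0112 0.0266] mean [-0.0352 -0.0005]
1 leg 4 min [-0.0023 -0.0179] max [ 0.0139 -0.0137] mean [ 0.0064 -0.0158]
plan [ 0.142 -0.393  1.246  0.068] psi -0.0172 tcp [ 0.4719 -0.0881  0.0925]
```

Call:
{"op": "send_rows", "data": {"steps": "0.1 -0.4 0 0.068; 0.1 -0.4 0.5 0.068; 0.1 -0.4 1 0.068; 0.1 -0.4 1 0.068; 0.1 -0.4 1 0.068; 0.1 -0.4 1 0.068; 0.1 -0.4 1 0.068; 0.1 -0.4 1 0.068", "fingers": 0.4}}

```text
t: 61.4
tcp_pos: [0.4726, -0.0854, 0.0821]
eef_rot: [0.0, 0.999, -0.044, -0.006]
wrist_force: [-0.7, -0.0, -0.4]
finger_gap: 0.0355
grip_force: 0.0
```

```bash
python3 -c "
from h import *
plan(*w(1,-.075,.0005),.042,-.085)"
```

```text
plan [-7.900e-02 -7.000e-02  4.014e+00 -3.000e-03] psi -0.088 tcp [ 0.4726 -0.0854  0.0821]
```

Call:
{"op": "send_rows", "data": {"steps": "-0.1 -0.1 1 0; -0.1 -0.1 2 0; -0.1 -0.1 3 0; -0.1 -0.1 3.7 0; -0.1 -0.1 4 0; -0.1 -0.1 4 0; -0.1 -0.1 4 0; -0.1 -0.1 4 0"}}

```text
t: 62.4
tcp_pos: [0.4714, -0.0843, 0.0423]
eef_rot: [0.0, 0.999, -0.044, -0.005]
wrist_force: [-0.3, -0.5, 0.9]
finger_gap: 0.0351
grip_force: 0.0
```

Call:
{"op": "send_rows", "data": {"steps": "0 0 0 0; 0 0 0 0; 0 0 0 0; 0 0 0 0; 0 0 0 0; 0 0 0 0; 0 0 0 0; 0 0 0 0", "fingers": 0, "grip_force": 35}}

```text
t: 63.4
tcp_pos: [0.4712, -0.0843, 0.0421]
eef_rot: [0.0, 0.999, -0.044, -0.006]
wrist_force: [-0.9, 0.7, 1.5]
finger_gap: 0.0198
grip_force: 35.0
```

Call:
{"op": "send_rows", "data": {"steps": "-0.3 0 -1 0; -0.6 0 -2 0; -0.6 0 -3 0; -0.6 0 -4 0; -0.6 0 -4 0; -0.6 0 -4 0; -0.6 0 -4 0; -0.6 0 -4 0"}}

```text
t: 64.4
tcp_pos: [0.4655, -0.0838, 0.0819]
eef_rot: [0.0, 0.999, -0.044, -0.006]
wrist_force: [0.4, -0.6, -0.5]
finger_gap: 0.02
grip_force: 35.0
```

```bash
python3 -c "
from h import *
a=.6; c=w(1,0,-.0013)-.071*np.array([np.cos(a),np.sin(a)]); print(c)
plan(*c,.08,a)"
```

```text
[ 0.48787022 -0.13282617]
plan [ 2.662  4.684  0.191 -0.688] psi -0.0884 tcp [ 0.4655 -0.0838  0.0819]
```

Call:
{"op": "send_rows", "data": {"steps": "0 1.5 0 -0.15; 0.5 3 0 -0.3; 1.3 4 0 -0.45; 2 4.7 0 -0.6; 2.66 4.7 0 -0.688; 2.66 4.7 0 -0.688; 2.66 4.7 1 -0.688; 2.66 4.7 2 -0.688"}}

```text
t: 65.4
tcp_pos: [0.4873, -0.1327, 0.0611]
eef_rot: [-0.002, 0.955, 0.295, -0.006]
wrist_force: [0.0, -0.1, -1.1]
finger_gap: 0.0199
grip_force: 35.0
```

```bash
python3 -c "
from h import *
a=.6; c=w(1,0,-.0013)-.071*np.array([np.cos(a),np.sin(a)])
plan(*c,.0425,a)"
```

```text
plan [ 4.200e-02  4.700e-02  1.859e+00 -1.000e-03] psi 0.5992 tcp [ 0.4873 -0.1327  0.0611]
```

Call:
{"op": "send_rows", "data": {"steps": "0 0 0.5 0; 0 0 1 0; 0 0 1.5 0; 0 0 1.8 0; 0 0 1.9 0; 0 0 1.9 0; 0 0 1.9 0; 0 0 1.9 0"}}

```text
t: 66.4
tcp_pos: [0.4877, -0.133, 0.043]
eef_rot: [-0.001, 0.955, 0.295, -0.005]
wrist_force: [-0.3, 0.4, -0.3]
finger_gap: 0.0198
grip_force: 35.0
```

Call:
{"op": "send_rows", "data": {"steps": "0 0 0 0; 0 0 0 0; 0 0 0 0; 0 0 0 0; 0 0 0 0; 0 0 0 0; 0 0 0 0; 0 0 -1 0", "fingers": 0.4}}

```text
t: 67.4
tcp_pos: [0.4872, -0.1328, 0.0528]
eef_rot: [-0.002, 0.955, 0.295, -0.006]
wrist_force: [0.2, 0.5, -0.1]
finger_gap: 0.0354
grip_force: 0.0
```

Call:
{"op": "send_rows", "data": {"steps": "0 0 -2 0; 0 0 -4 0; 0 4 -4 0.15; 0 8 -4 0.3; 0 12 -4 0.45; 0 14 -4 0.615; 0 14 -4 0.615; 0 14 -4 0.615", "fingers": 0.5}}

```text
t: 68.4
tcp_pos: [0.5665, -0.2471, 0.0921]
eef_rot: [-0.001, 1.0, -0.006, -0.006]
wrist_force: [0.2, 1.5, -0.0]
finger_gap: 0.0441
grip_force: 0.0
```

```bash
python3 -c "
from h import *
p,d=shot('top')
k=np.load('/tmp/top.npz'); P=cloud('top',d); g=(p.min(2)>120); s=w(1,0)
a=.6;e=np.array([[np.cos(a),np.sin(a)],[-np.sin(a),np.cos(a)]])
for nm,h,lo,hi in(('lug',.071,.063,.08),('leg',.051,.044,.058)):
    v,u=np.nonzero(g&(P[...,2]>lo)&(P[...,2]<hi)&(np.linalg.norm(P[...,:2]-s,axis=-1)<.1)); L=np.array([e@(ray('top',x,y,h)[:2]-s) for x,y in zip(u,v)]); L=L[(L[:,0]<-.028)&(abs(L[:,1])<.04)]; print(nm,len(L),L.min(0),L.max(0),L.mean(0))
try: fork(p)
except Exception as ex: print(ex)
u,v=map(int,proj('top',[*s,.05])); cv2.imwrite('pics/j.png',cv2.resize(p[v-60:v+50,u-60:u+110],None,fx=4,fy=4,interpolation=cv2.INTER_CUBIC)[:,:,::-1])
plan(.576,-.2505,.06,-.015)"
```

```text
Traceback (most recent call last):
ValueError: zero-size array to reduction operation minimum which has no identity
```

```bash
python3 -c "
from h import *
plan(.576,-.2505,.06,-.015)"
```

```text
plan [9.550e-01 3.460e-01 3.211e+00 3.000e-03] psi -0.0122 tcp [ 0.5665 -0.2469  0.0921]
```

Call:
{"op": "send_rows", "data": {"steps": "0.9 0.25 1 0; 0.9 0.25 2 0; 0.9 0.25 3.5 0; 0.9 0.25 5 0; 0.9 0.25 5 0; 0.9 0.25 5 0; 0.9 0.25 5 0; 0.9 0.25 5 0"}}

```text
t: 69.45
tcp_pos: [0.5759, -0.2513, 0.0425]
eef_rot: [0.0, 1.0, -0.008, -0.005]
wrist_force: [0.3, 0.3, -0.3]
finger_gap: 0.0438
grip_force: 0.0
```

```bash
python3 -c "
from h import *
plan(.576,-.2505,.007,-.015)"
```

```text
plan [ 0.007 -0.083  3.546 -0.   ] psi -0.0151 tcp [ 0.5759 -0.2513  0.0425]
```

Call:
{"op": "send_rows", "data": {"steps": "0 0 1 0; 0 0 2 0; 0 0 3 0; 0 0 3.5 0; 0 0 3.5 0; 0 0 3.5 0; 0 0 3.5 0; 0 0 3.5 0"}}

```text
t: 70.45
tcp_pos: [0.5754, -0.2512, 0.0072]
eef_rot: [0.0, 1.0, -0.008, -0.005]
wrist_force: [0.3, -0.1, 0.0]
finger_gap: 0.0443
grip_force: 0.0
```

Call:
{"op": "send_rows", "data": {"steps": "0 0 0 0; 0 0 0 0; 0 0 0 0; 0 0 0 0; 0 0 0 0; 0 0 0 0; 0 0 0 0; 0 0 0 0", "fingers": 0, "grip_force": 58}}

```text
t: 71.45
tcp_pos: [0.5752, -0.2512, 0.007]
eef_rot: [0.0, 1.0, -0.008, -0.006]
wrist_force: [-0.5, -0.6, -0.7]
finger_gap: 0.0217
grip_force: 58.0
```

Call:
{"op": "send_rows", "data": {"steps": "0 0 -2 0; 0 0 -4 0; 0 0 -6 0; 0 0 -8 0; 0 0 -8 0; 0 0 -8 0; 0 0 -8 0; 0 0 -8 0"}}

```text
t: 72.45
tcp_pos: [0.5757, -0.2509, 0.0863]
eef_rot: [-0.0, 1.0, -0.008, -0.006]
wrist_force: [0.1, -0.2, -1.5]
finger_gap: 0.0212
grip_force: 58.0
```

```bash
python3 -c "
from h import *
o=ctrl.get_obs(); print(o['tcp_pos'],o['finger_gap'])
plan(*w(2,-.159,-.13),.088,-.085);plan(*w(2,-.159,-.001),.088,-.085)"
```

```text
[ 0.57566418 -0.25094467  0.08625162] 0.021241058323567347
plan [-15.3   -12.739  -0.175   0.07 ] psi -0.0153 tcp [ 0.5757 -0.2509  0.0863]
plan [-14.405 -25.608  -0.175   0.07 ] psi -0.0153 tcp [ 0.5757 -0.2509  0.0863]
```

Call:
{"op": "send_rows", "data": {"steps": "-5 -1 0 0.02; -10 -4 0 0.04; -14 -8 0 0.06; -15 -13 0 0.07; -14.8 -18 0 0.07; -14.6 -22 0 0.07; -14.4 -25.6 0 0.07; -14.4 -25.6 0 0.07"}}

```text
t: 73.45
tcp_pos: [0.4363, 0.0103, 0.0881]
eef_rot: [-0.001, 0.999, -0.039, -0.006]
wrist_force: [-0.4, 0.4, -1.9]
finger_gap: 0.0214
grip_force: 58.0
```

Call:
{"op": "send_rows", "data": {"steps": "0 0 0.5 0; 0 0 1 0; 0 0 1.5 0; 0 0 1.5 0; 0 0 1.5 0; 0 0 1.5 0; 0 0 1.5 0; 0 0 1.5 0"}}

```text
t: 74.45
tcp_pos: [0.4359, 0.0071, 0.0735]
eef_rot: [0.0, 0.999, -0.042, -0.006]
wrist_force: [0.9, -0.8, -1.4]
finger_gap: 0.0215
grip_force: 58.0
```

Run:
```python
from h import *
plan(*w(2,-.159,-.001),.0385,-.085)
p,q,Pg=bl2(2,0,.091,'top'); d=np.load('/tmp/top.npz')['d']; print(np.polyfit(q[:,0],Pg[:,2],1)); onstud(p,d,2)
P=cloud('top',d); g=(p.min(2)>120); s=w(1,0)
a=.6;e=np.array([[np.cos(a),np.sin(a)],[-np.sin(a),np.cos(a)]])
for nm,h,lo,hi in(('lug',.071,.063,.08),('leg',.051,.044,.058)):
    v,u=np.nonzero(g&(P[...,2]>lo)&(P[...,2]<hi)&(np.linalg.norm(P[...,:2]-s,axis=-1)<.1)); L=np.array([e@(ray('top',x,y,h)[:2]-s) for x,y in zip(u,v)]); L=L[(L[:,0]<-.018)&(abs(L[:,1])<.03)]
    if len(L): print(nm,len(L),L.min(0),L.max(0),L.mean(0))
u,v=map(int,proj('top',[*s,.05])); cv2.imwrite('pics/j.png',cv2.resize(p[v-60:v+60,u-100:u+60],None,fx=4,fy=4,interpolation=cv2.INTER_CUBIC)[:,:,::-1])
```

```text
plan [-0.037 -0.021  3.505 -0.   ] psi -0.085 tcp [0.4359 0.0071 0.0735]
blade 375 min [-0.1228 -0.0268] max [-0.0569  0.0287] rect [-90.    0.8] [65.8 55.4] 0.8 z 0.0919
[-0.00268429  0.09159679]
2 lug 41 min [-0.069  -0.0092] max [-0.0565  0.0095] mean [-0.0625  0.001 ]
2 leg 244 min [-0.056  -0.0268] max [-0.0002  0.0263] mean [-0.0357 -0.0005]
lug 44 [-0.07812814 -0.00854687] [-0.0646756   0.00937132] [-7.14121791e-02  9.55678287e-06]
leg 225 [-0.06347574 -0.02584419] [-0.0181736   0.02611898] [-0.04456496  0.00029103]
```

View pics/j.png

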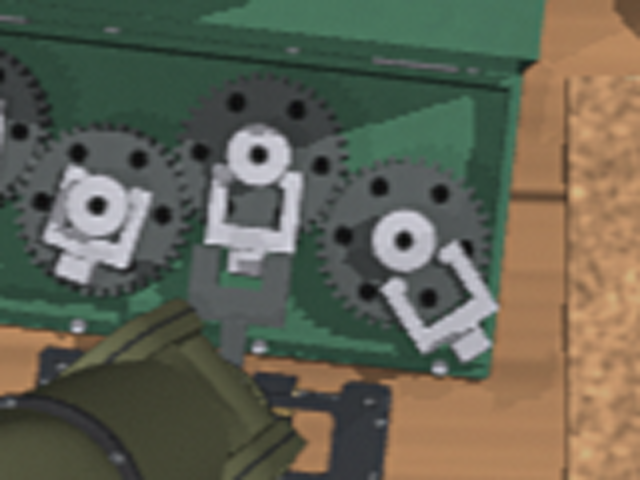

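Call:
{"op": "send_rows", "data": {"steps": "-0.1 0 0.5 0; -0.1 0 1 0; -0.1 0 1.6 0; -0.1 0 2.2 0; -0.1 0 2.8 0; -0.1 0 3.3 0; -0.1 0 3.6 0; -0.1 0 3.6 0"}}

```text
t: 75.5
tcp_pos: [0.4343, 0.0071, 0.0373]
eef_rot: [0.0, 0.999, -0.043, -0.006]
wrist_force: [-0.8, 0.8, -1.3]
finger_gap: 0.0215
grip_force: 58.0
```

Run:
```python
from h import *
plan(*w(2,-.1315,-.001),.0375,-.085)
p,q,Pg=bl2(2,0,.056,'top'); d=np.load('/tmp/top.npz')['d']; onstud(p,d,2); o=ctrl.get_obs(); print(o['qpos'].round(3),o['eef_rot'],o['wrist_force'])
```

```text
plan [ 2.867 -0.037 -0.019 -0.   ] psi -0.0853 tcp [0.4343 0.0071 0.0373]
blade 389 min [-0.123  -0.0288] max [-0.0002  0.033 ] rect [-61.8   3.3] [ 61.8 122.2] 88.7 z 0.0552
2 lug 45 min [-0.0693 -0.0092] max [-0.0565  0.0095] mean [-0.0629  0.0003]
2 leg 250 min [-0.0654 -0.0268] max [0.0068 0.0263] mean [-0.0354 -0.0007]
[-0.168  0.856  0.076  2.257 -0.955  0.072 -0.819] [ 3.48856593e-04  9.99076052e-01 -4.26057513e-02 -5.62764509e-03] [ 0.18335186  0.4596882  -1.44514508]
```

Call:
{"op": "send_rows", "data": {"steps": "0.4 0 0 0; 0.8 0 0 0; 1.1 0 0 0; 1.4 0 0 0; 1.7 0 0 0; 2 0 0 0; 2.3 0 0 0; 2.5 0 0 0"}}

```text
t: 76.55
tcp_pos: [0.4574, 0.0051, 0.0372]
eef_rot: [0.0, 0.999, -0.043, -0.007]
wrist_force: [-1.2, 0.1, -1.4]
finger_gap: 0.0215
grip_force: 58.0
```

Call:
{"op": "send_rows", "data": {"steps": "0.1 0 0 0; 0.2 0 0 0; 0.3 0 0 0; 0.35 0 0 0; 0.35 0 0 0; 0.35 0 0 0; 0.35 0 0 0; 0.35 0 0 0"}}

```text
t: 77.55
tcp_pos: [0.4628, 0.0046, 0.0372]
eef_rot: [0.0, 0.999, -0.043, -0.006]
wrist_force: [-0.3, -0.7, -0.4]
finger_gap: 0.0214
grip_force: 58.0
```

Run:
```python
from h import *
plan(*w(2,-.1315,-.001),.0375,-.085)
p,d=shot('top'); onstud(p,d,2); onstud(p,d,4)
```

```text
plan [ 0.006 -0.037 -0.034 -0.   ] psi -0.0852 tcp [0.4628 0.0046 0.0372]
2 lug 48 min [-0.0447 -0.0097] max [-0.0318  0.0096] mean [-0.0385 -0.0002]
2 leg 216 min [-0.0303 -0.0268] max [0.0172 0.0262] mean [-0.0128 -0.0021]
4 lug 46 min [-0.0453 -0.0109] max [-0.033   0.0094] mean [-0.0393 -0.001 ]
4 leg 199 min [-0.0314 -0.0271] max [0.0159 0.026 ] mean [-0.0158 -0.0022]
```

Call:
{"op": "send_rows", "data": {"steps": "-0.6 0 0 0; -1.2 0 0 0; -1.2 0 -1 0; -1.2 0 -3 0; -1.2 0 -5 0; -1.2 0 -5 0; -1.2 0 -5 0; -1.2 0 -5 0"}}

```text
t: 78.6
tcp_pos: [0.4509, 0.0057, 0.0866]
eef_rot: [0.0, 0.999, -0.043, -0.006]
wrist_force: [-0.3, -0.6, -1.1]
finger_gap: 0.0214
grip_force: 58.0
```

Run:
```python
from h import *
a=.6; c=w(1,0,-.0013)-.168*np.array([np.cos(a),np.sin(a)]); print(c); plan(*c,.0875,a)
```

```text
[ 0.40781266 -0.18759649]
plan [-2.643 19.628 -0.087 -0.685] psi -0.0854 tcp [0.4509 0.0057 0.0866]
```

Call:
{"op": "send_rows", "data": {"steps": "0 3.5 0 -0.1; 0 7 0 -0.2; 0 10.5 0 -0.3; 0 14 0 -0.4; -1 17 0 -0.5; -2 19 0 -0.6; -2.6 19.6 0 -0.685; -2.6 19.6 0 -0.685"}}

```text
t: 79.6
tcp_pos: [0.4079, -0.1879, 0.0874]
eef_rot: [-0.002, 0.956, 0.294, -0.006]
wrist_force: [-0.4, -0.0, -2.0]
finger_gap: 0.0218
grip_force: 58.0
```

Call:
{"op": "send_rows", "data": {"steps": "0 0 0.5 0; 0 0 1 0; 0 0 1 0; 0 0 1 0; 0 0 1 0; 0 0 1 0; 0 0 1 0; 0 0 1 0"}}

```text
t: 80.6
tcp_pos: [0.4087, -0.1874, 0.0779]
eef_rot: [-0.001, 0.955, 0.295, -0.005]
wrist_force: [-0.7, 0.1, -1.1]
finger_gap: 0.0214
grip_force: 58.0
```

```bash
cat >> h.py <<'E'
def ang(a,zb,s=None):
    """stud1 along world heading a: blade (top plane zb), lug and legs, relative to stud"""
    p,d=shot('top',s); P=cloud('top',d); b=p.astype(int); o=w(1,0); e=np.array([[np.cos(a),np.sin(a)],[-np.sin(a),np.cos(a)]])
    g=p.min(2)>120; k=(b[...,2]>=b[...,0]-1)&(abs(b[...,2]-b[...,1])<6)&(b[...,1]>60)&(b[...,1]<125)
    near=np.linalg.norm(P[...,:2]-o,axis=-1)<.13
    for nm,m,h,lo,hi in(('lug',g,.071,.063,.08),('leg',g,.051,.044,.058),('blade',k,zb,zb-.007,zb+.007)):
        v,u=np.nonzero(m&near&(P[...,2]>lo)&(P[...,2]<hi)); L=np.array([e@(ray('top',x,y,h)[:2]-o) for x,y in zip(u,v)]).reshape(-1,2); L=L[(L[:,0]<-.018)&(abs(L[:,1])<.035)]
        if len(L): print(nm,len(L),L.min(0).round(4),L.max(0).round(4),L.mean(0).round(4))
E
python3 - <<'E'
from h import *
a=.6; c=w(1,0,-.0013)-.168*np.array([np.cos(a),np.sin(a)]); plan(*c,.0375,a); ang(a,.0955)
E
```

```text
plan [-0.085 -0.039  4.037 -0.   ] psi 0.5997 tcp [ 0.4087 -0.1874  0.0779]
lug 22 [-0.0767 -0.008 ] [-0.0647  0.0094] [-0.0708 -0.0011]
leg 233 [-0.064  -0.0265] [-0.0182  0.0263] [-0.0446 -0.0002]
blade 344 [-0.1298 -0.0262] [-0.0655  0.0283] [-0.0935  0.0007]
```

Call:
{"op": "send_rows", "data": {"steps": "-0.1 0.05 0.6 0; -0.1 0.05 1.2 0; -0.1 0.05 1.8 0; -0.1 0.05 2.4 0; -0.1 0.05 3 0; -0.1 0.05 3.6 0; -0.1 0.05 4.05 0; -0.1 0.05 4.05 0"}}

```text
t: 81.65
tcp_pos: [0.4076, -0.1883, 0.037]
eef_rot: [-0.002, 0.955, 0.295, -0.006]
wrist_force: [-0.5, 1.0, -1.3]
finger_gap: 0.0214
grip_force: 58.0
```

Run:
```python
from h import *
a=.6; c=w(1,0,-.0013)-.132*np.array([np.cos(a),np.sin(a)]); plan(*c,.0375,a); ang(a,.056); print(ctrl.get_obs()['qpos'].round(3))
```

```text
plan [ 3.663 -0.047 -0.049 -0.   ] psi 0.5997 tcp [ 0.4076 -0.1883  0.037 ]
lug 47 [-0.0781 -0.0085] [-0.0647  0.0094] [-0.0712  0.0004]
leg 235 [-0.064  -0.0264] [-0.0182  0.0263] [-0.0447  0.0001]
blade 325 [-0.1281 -0.0264] [-0.0185  0.0311] [-0.0885  0.0005]
[ 0.292  0.857  0.057  2.215 -0.45   0.09  -0.192]
```

Call:
{"op": "send_rows", "data": {"steps": "0.4 0 0 0; 0.8 0 0 0; 1.2 0 0 0; 1.5 0 0 0; 1.8 0 0 0; 2.1 0 0 0; 2.4 0 0 0; 2.7 0 0 0"}}

```text
t: 82.7
tcp_pos: [0.4253, -0.1755, 0.0372]
eef_rot: [-0.002, 0.956, 0.293, -0.009]
wrist_force: [-8.4, -6.2, 2.1]
finger_gap: 0.0215
grip_force: 58.0
```

Call:
{"op": "send_rows", "data": {"steps": "0.2 0 0 0; 0.4 0 0 0; 0.6 0 0 0; 0.8 0 0 0; 0.9 0 0 0; 1 0 0 0; 1 0 0 0; 1 0 0 0"}}

```text
t: 83.7
tcp_pos: [0.4384, -0.1675, 0.037]
eef_rot: [-0.002, 0.955, 0.296, -0.005]
wrist_force: [-0.0, -0.4, -0.2]
finger_gap: 0.0213
grip_force: 58.0
```

Run:
```python
from h import *
a=.6; c=w(1,0,-.0013)-.132*np.array([np.cos(a),np.sin(a)]); plan(*c,.0375,a); ang(a,.056)
```

```text
plan [-0.06  -0.063 -0.052 -0.   ] psi 0.6 tcp [ 0.4384 -0.1675  0.037 ]
lug 47 [-0.0443 -0.0087] [-0.0308  0.0093] [-0.0376  0.0006]
leg 106 [-0.0444 -0.0263] [-0.018   0.0258] [-0.0239 -0.0007]
blade 361 [-0.0914 -0.027 ] [-0.0217  0.0289] [-0.0566  0.001 ]
```

Call:
{"op": "send_rows", "data": {"steps": "-0.6 0 0 0; -1.2 0 0 0; -1.2 0 -1 0; -1.2 0 -3 0; -1.2 0 -5 0; -1.2 0 -5 0; -1.2 0 -5 0; -1.2 0 -5 0"}}

```text
t: 84.75
tcp_pos: [0.4285, -0.174, 0.0865]
eef_rot: [-0.002, 0.955, 0.295, -0.006]
wrist_force: [-0.3, -0.2, -0.8]
finger_gap: 0.0215
grip_force: 58.0
```

```bash
python3 -c "
from h import *
plan(.5756,-.2533,.087,-.02)"
```

```text
plan [ 7.665 14.845 -0.049  0.62 ] psi 0.5999 tcp [ 0.4285 -0.174   0.0865]
```

Call:
{"op": "send_rows", "data": {"steps": "0 3 0 0.1; 0 6 0 0.2; 1 9 0 0.35; 3 12 0 0.5; 5.5 14.8 0 0.62; 7.7 14.8 0 0.62; 7.7 14.8 1 0.62; 7.7 14.8 3 0.62"}}

```text
t: 85.75
tcp_pos: [0.5742, -0.2527, 0.0545]
eef_rot: [0.0, 1.0, -0.01, -0.006]
wrist_force: [0.3, -0.0, -1.9]
finger_gap: 0.0217
grip_force: 58.0
```

```bash
python3 -c "
from h import *
plan(.5756,-.2533,.0075,-.02)
p,d=shot('top'); onstud(p,d,1); onstud(p,d,2); onstud(p,d,4); ang(.6,.2)"
```

```text
plan [0.142 0.057 4.704 0.   ] psi -0.0198 tcp [ 0.5742 -0.2527  0.0545]Traceback (most recent call last):
  File "<string>", line 4, in <module>
    p,d=shot('top'); onstud(p,d,1); onstud(p,d,2); onstud(p,d,4); ang(.6,.2)
                     ~~~~~~^^^^^^^
  File "h.py", line 41, in onstud
    if nm=='lug': q=q[q[:,0]<-.028]
                      ~^^^^^
IndexError: too many indices for array: array is 1-dimensional, but 2 were indexed
```

Call:
{"op": "send_rows", "data": {"steps": "0.1 0 1 0; 0.1 0 2 0; 0.1 0 3 0; 0.1 0 4 0; 0.1 0 4.6 0; 0.1 0 4.7 0; 0.1 0 4.7 0; 0.1 0 4.7 0"}}

```text
t: 86.8
tcp_pos: [0.5764, -0.2531, 0.0088]
eef_rot: [0.0, 1.0, -0.01, -0.005]
wrist_force: [-0.4, 0.2, -1.9]
finger_gap: 0.0213
grip_force: 58.0
```

Call:
{"op": "send_rows", "data": {"steps": "0 0 0 0; 0 0 0 0; 0 0 0 0; 0 0 0 0; 0 0 0 0; 0 0 0 0; 0 0 -2 0; 0 0 -5 0", "fingers": 0.5}}

```text
t: 87.8
tcp_pos: [0.5764, -0.2529, 0.0595]
eef_rot: [0.0, 1.0, -0.01, -0.006]
wrist_force: [0.6, -0.4, 0.7]
finger_gap: 0.0442
grip_force: 0.0
```

Call:
{"op": "send_rows", "data": {"steps": "-3 0 -4 0; -6 0 -8 0; -9 0 -12 0; -12 0 -16 0; -12 0 -20 0; -12 0 -22 0; -12 0 -22 0; -12 0 -22 0"}}

```text
t: 88.8
tcp_pos: [0.4588, -0.2501, 0.2794]
eef_rot: [-0.0, 1.0, -0.01, -0.006]
wrist_force: [0.2, -0.1, 0.3]
finger_gap: 0.044
grip_force: 0.0
```

```bash
python3 - <<'E'
s=open('h.py').read().replace("if nm=='lug': q=","q=q.reshape(-1,2)\n        if nm=='lug': q="); open('h.py','w').write(s)
E
python3 - <<'E'
from h import *
p,d=shot('top'); fork(p); onstud(p,d,2); onstud(p,d,4); ang(.6,.2); onstud(p,d,3)
for n in('top','scene'):
    p,d=shot(n); P=cloud(n,d); L=P.copy(); L[...,:2]=(P[...,:2]-C['t'])@C['R']
    g=(p.min(2)>120)&(np.ptp(p,axis=2)<30)&(L[...,2]>.22)&(L[...,2]<.28)&(L[...,0]>.05)&(L[...,0]<.16)&(abs(L[...,1])<.08); Q=L[g]
    print(n,len(Q),Q.mean(0).round(4),np.percentile(Q,[2,50,98],axis=0).round(4).tolist())
    v,u=np.nonzero(g); K=np.array([C['R'].T@(ray(n,a,b,.253)[:2]-C['t']) for a,b in zip(u,v)]); print(K.mean(0).round(4),K.min(0).round(4),K.max(0).round(4))
o=ctrl.get_obs();print(o['tcp_pos'],o['qpos'].round(3))
E
```

```text
handle 298 [ 545.3 -250.8] [20.  81.6] 89.1 398.0 227.0
blade 342 [ 638.1 -251. ] [52.8 79.1] 87.61 398.0 186.0
th -0.0019
2 lug 47 min [-0.0447 -0.0094] max [-0.0318  0.0096] mean [-0.0384 -0.    ]
2 leg 204 min [-0.0321 -0.0267] max [0.0172 0.0262] mean [-0.013  -0.0012]
4 lug 47 min [-0.0453 -0.0109] max [-0.033   0.0094] mean [-0.0392 -0.001 ]
4 leg 196 min [-0.0314 -0.0269] max [0.0159 0.026 ] mean [-0.0157 -0.0023]
lug 47 [-0.0443 -0.0087] [-0.0308  0.0093] [-0.0376  0.0006]
leg 107 [-0.0425 -0.0263] [-0.018   0.0258] [-0.0239 -0.0007]
3 lug 47 min [-0.0449 -0.0012] max [-0.0298  0.0178] mean [-0.0376  0.0083]
3 leg 232 min [-0.0329 -0.0283] max [0.0228 0.0305] mean [-0.0117  0.0003]
top 240 [ 0.089  -0.0008  0.2544] [[0.0845, -0.0479, 0.2499], [0.0889, -0.0003, 0.2546], [0.0943, 0.0464, 0.2586]]
[ 0.0893 -0.0006] [ 0.0843 -0.0503] [0.0941 0.0488]
scene 139 [0.0941 0.0019 0.2543] [[0.0885, -0.0448, 0.2507], [0.0944, 0.0025, 0.2543], [0.099, 0.0464, 0.2583]]
[0.0937 0.0008] [ 0.0879 -0.05  ] [0.0996 0.0486]
[ 0.45877868 -0.2502038   0.27892457] [ 0.019  0.567  0.646  1.822 -0.415  0.904 -0.736]
```

```bash
python3 -c "
from h import *
b=C['R']@[.0915,0]+C['t']; print(b); plan(*b,.29,1.486)"
```

```text
[0.66909923 0.03364295]
plan [ 20.451 -28.806  -1.108  -1.506] psi -0.0203 tcp [ 0.4588 -0.2502  0.2789]
```

Call:
{"op": "send_rows", "data": {"steps": "1 -4 -1.1 -0.18; 2 -8 -1.1 -0.36; 4 -12 -1.1 -0.54; 7 -16 -1.1 -0.72; 10 -20 -1.1 -0.9; 14 -24 -1.1 -1.08; 17 -28.8 -1.1 -1.26; 20.4 -28.8 -1.1 -1.44", "fingers": 0.6}}

```text
t: 90.0
tcp_pos: [0.6696, 0.0404, 0.2869]
eef_rot: [-0.006, 0.754, 0.657, -0.004]
wrist_force: [0.2, 0.1, -0.4]
finger_gap: 0.0527
grip_force: 0.0
```

Call:
{"op": "send_rows", "data": {"steps": "0 0 0 -0.066; 0 0 0 -0.066; 0 0 0 -0.066; 0 0 0 -0.066; 0 0 0 -0.066; 0 0 0 -0.066; 0 0 0 -0.066; 0 0 0 -0.066"}}

```text
t: 91.0
tcp_pos: [0.6691, 0.0333, 0.2884]
eef_rot: [-0.004, 0.737, 0.676, -0.004]
wrist_force: [-0.6, 0.6, 0.2]
finger_gap: 0.0526
grip_force: 0.0
```

```bash
python3 -c "
from h import *
b=C['R']@[.0915,0]+C['t']; plan(*b,.2265,1.486); print(ctrl.get_obs()['qpos'].round(3))"
```

```text
plan [ 3.100e-02 -2.000e-03  6.187e+00 -0.000e+00] psi 1.4858 tcp [0.6691 0.0333 0.2884]
[-0.225  0.71   0.216  1.337 -0.157  1.122 -0.075]
```

Call:
{"op": "send_rows", "data": {"steps": "0 0 1 0; 0 0 2 0; 0 0 3 0; 0 0 4 0; 0 0 5 0; 0 0 6.2 0; 0 0 6.2 0; 0 0 6.2 0"}}

```text
t: 92.0
tcp_pos: [0.6687, 0.0333, 0.2266]
eef_rot: [-0.004, 0.737, 0.676, -0.004]
wrist_force: [-0.1, 0.0, 0.2]
finger_gap: 0.0531
grip_force: 0.0
```

Call:
{"op": "send_rows", "data": {"steps": "0 0 0 0; 0 0 0 0; 0 0 0 0; 0 0 0 0; 0 0 0 0; 0 0 0 0; 0 0 0 0; 0 0 0 0", "fingers": 0, "grip_force": 20}}

```text
t: 93.0
tcp_pos: [0.6681, 0.0333, 0.2264]
eef_rot: [-0.004, 0.736, 0.676, -0.004]
wrist_force: [-3.4, -0.1, 2.8]
finger_gap: 0.0112
grip_force: 20.0
```

Call:
{"op": "send_rows", "data": {"steps": "0 -1.85 0.05 0; 0 -3.97 0.3 0; 0 -6.04 0.77 0; 0 -8.06 1.45 0; 0 -10 2.3 0; 0 -11.85 3.4 0; 0 -13.6 4.6 0; 0 -13.6 4.6 0"}}

```text
t: 94.0
tcp_pos: [0.5332, 0.0451, 0.1811]
eef_rot: [-0.003, 0.736, 0.677, -0.004]
wrist_force: [3.3, 0.9, -12.1]
finger_gap: 0.0113
grip_force: 20.0
```

```bash
python3 -c "
from h import *
o=ctrl.get_obs(); print(o['tcp_pos'],o['finger_gap'],o['wrist_force'],C['R'].T@(o['tcp_pos'][:2]-C['t']))"
```

```text
[0.53317914 0.04514084 0.18108011] 0.011253577739214676 [  3.28174376   0.89958574 -12.1159373 ] [-4.49055355e-02 -4.10132313e-05]
```

Call:
{"op": "send_rows", "data": {"steps": "0 -1.6 1.4 0; 0 -3.04 3 0; 0 -4.33 4.7 0; 0 -5.45 6.5 0; 0 -6.37 8.4 0; 0 -7.1 10.4 0; 0 -7.63 12.4 0; 0 -7.63 12.4 0"}}

```text
t: 95.0
tcp_pos: [0.4581, 0.0518, 0.0579]
eef_rot: [-0.003, 0.736, 0.676, -0.002]
wrist_force: [4.4, 1.7, -7.6]
finger_gap: 0.0111
grip_force: 20.0
```

Call:
{"op": "send_rows", "data": {"steps": "0 -0.1 0.5 0; 0 -0.2 1 0; 0 -0.3 1.5 0; 0 -0.33 2 0; 0 -0.33 2.2 0; 0 -0.33 2.3 0; 0 -0.33 2.3 0; 0 -0.33 2.3 0"}}

```text
t: 96.0
tcp_pos: [0.4549, 0.0521, 0.0365]
eef_rot: [-0.002, 0.736, 0.676, -0.002]
wrist_force: [5.2, 0.9, -0.8]
finger_gap: 0.0113
grip_force: 20.0
```

Run:
```python
from h import *
o=ctrl.get_obs(); print(o['tcp_pos'],o['finger_gap'],o['wrist_force'],C['R'].T@(o['tcp_pos'][:2]-C['t']))
for n in('scene','top'):
    p,d=shot(n); P=cloud(n,d); L=P.copy(); L[...,:2]=(P[...,:2]-C['t'])@C['R']
    g=(p[...,1].astype(int)>p[...,0].astype(int)+15)&(abs(L[...,1])<.2)&(abs(L[...,0])<.11)&(L[...,2]>.05)&(L[...,2]<.2)
    Q=L[g]; print(n,len(Q),np.percentile(Q,[2,50,98],axis=0).round(4).tolist()); 
    if len(Q)>50: print(np.linalg.lstsq(np.c_[Q[:,0],np.ones(len(Q))],Q[:,2],rcond=None)[0])
```

```text
[0.45494131 0.05206742 0.03645167] 0.011338866058045419 [ 5.22772942  0.94831515 -0.84360593] [-0.12344887  0.00024249]
scene 2391 [[-0.0781, -0.1886, 0.0667], [0.0556, 0.0744, 0.078], [0.0913, 0.1934, 0.0825]]
[-0.00156663  0.0775075 ]
top 4010 [[-0.0842, -0.1904, 0.0726], [0.0167, -0.0143, 0.0778], [0.0854, 0.1917, 0.0831]]
[-0.00364251  0.07794193]
```

Call:
{"op": "send_rows", "data": {"steps": "0 0 0.2 0; 0 0 0.4 0; 0 0 0.4 0; 0 0 0.4 0; 0 0 0.4 0; 0 0 0.4 0; 0 0 0.4 0; 0 0 0.4 0"}}

```text
t: 97.1
tcp_pos: [0.4549, 0.0519, 0.0342]
eef_rot: [-0.002, 0.737, 0.676, -0.001]
wrist_force: [3.4, 1.1, 21.1]
finger_gap: 0.0112
grip_force: 20.0
```

Call:
{"op": "send_rows", "data": {"steps": "0 0 0 0; 0 0 0 0; 0 0 0 0; 0 0 0 0; 0 0 0 0; 0 0 0 0; 0 0 -3 0; 0 0 -7 0", "fingers": 0.4}}

```text
t: 98.1
tcp_pos: [0.4514, 0.0515, 0.1019]
eef_rot: [-0.004, 0.737, 0.676, -0.005]
wrist_force: [0.7, -0.5, 0.4]
finger_gap: 0.0351
grip_force: 0.0
```

Call:
{"op": "send_rows", "data": {"steps": "0 0 -5 0; 0 0 -10 0; 0 0 -12 0; 0 0 -12 0; 0 0 -12 0; 0 0 -12 0; 0 0 -12 0; 0 0 -12 0", "fingers": 0}}

```text
t: 99.1
tcp_pos: [0.4533, 0.0515, 0.2213]
eef_rot: [-0.004, 0.737, 0.676, -0.005]
wrist_force: [-0.4, -0.1, 0.4]
finger_gap: 0.0004
grip_force: 0.0
```

Run:
```python
from h import *
for n in('scene','top'):
    p,d=shot(n); P=cloud(n,d); L=P.copy(); L[...,:2]=(P[...,:2]-C['t'])@C['R']
    g=(p[...,1].astype(int)>p[...,0].astype(int)+15)&(abs(L[...,1])<.2)&(abs(L[...,0])<.11)&(L[...,2]>.05)&(L[...,2]<.2)
    Q=L[g]; print(n,np.linalg.lstsq(np.c_[Q[:,0],np.ones(len(Q))],Q[:,2],rcond=None)[0])
    m=(L[...,2]>.06)&(L[...,2]<.2)&(L[...,1]>.2)&(L[...,1]<.32)&(abs(L[...,0]-.03)<.06); Q=L[m]
    print('clamp',len(Q),np.percentile(Q,[2,50,98],axis=0).round(3).tolist())
    t=m&(L[...,2]>.13); 
    if t.sum(): print('tip',t.sum(),L[t].mean(0).round(4),L[t].min(0).round(3),L[t].max(0).round(3))
    if n=='top': cv2.imwrite('pics/k.png',cv2.resize(p[135:265,150:350],None,fx=4,fy=4,interpolation=cv2.INTER_CUBIC)[:,:,::-1])
cl=C['R']@[.035,.221]+C['t']; print(cl); plan(*(C['R']@[.035,.19]+C['t']),.2,1.486)
```

```text
scene [-0.00179496  0.07769978]
clamp 217 [[0.023, 0.204, 0.06], [0.044, 0.23, 0.108], [0.059, 0.24, 0.159]]
tip 77 [0.0419 0.2345 0.149 ] [0.031 0.224 0.13 ] [0.049 0.241 0.16 ]
top [0.00015813 0.07771113]
clamp 230 [[0.016, 0.205, 0.06], [0.034, 0.223, 0.109], [0.052, 0.238, 0.16]]
tip 83 [0.0345 0.2291 0.15  ] [0.026 0.222 0.131] [0.044 0.24  0.162]
[0.63149647 0.25863024]
plan [19.045 15.984  2.157 -0.   ] psi 1.4858 tcp [0.4534 0.0515 0.2216]
```

View pics/k.png

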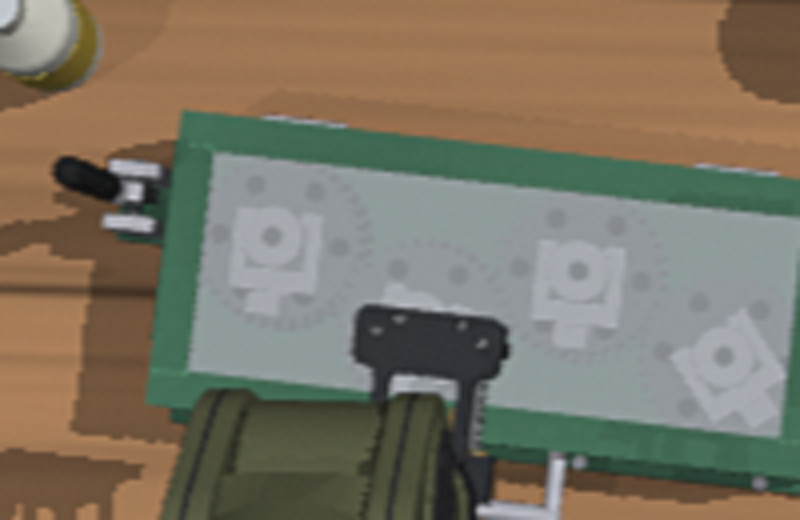

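Run:
```python
from h import *
p,d=shot('top'); P=cloud('top',d); L=P.copy(); L[...,:2]=(P[...,:2]-C['t'])@C['R']
g=(L[...,2]>.03)&(L[...,2]<.2)&(L[...,1]>.22)&(L[...,1]<.40)&(L[...,0]>.06)&(L[...,0]<.25); Q=L[g]
print(len(Q),np.percentile(Q,[1,50,99],axis=0).round(3).tolist())
plan(*(C['R']@[.036,.185]+C['t']),.19,1.486)
```

```text
699 [[0.098, 0.248, 0.032], [0.122, 0.283, 0.083], [0.249, 0.318, 0.124]]
plan [18.541 16.08   3.164 -0.   ] psi 1.4858 tcp [0.4535 0.0516 0.2216]
```

Run:
```python
from h import *
plan(*(C['R']@[.036,.165]+C['t']),.2,-.085)
```

```text
plan [16.541 16.081  2.164  1.571] psi 1.4858 tcp [0.4535 0.0516 0.2216]
```

Call:
{"op": "send_rows", "data": {"steps": "2 2 0 0.18; 4 4 0 0.36; 6 6 0 0.54; 8 8 0 0.72; 10.5 10.5 0 0.9; 13 13 1 1.08; 16 16 2 1.26; 16.5 16.1 2.2 1.44"}}

```text
t: 100.25
tcp_pos: [0.6286, 0.2054, 0.196]
eef_rot: [-0.0, 1.0, 0.022, -0.006]
wrist_force: [-0.7, 0.0, -0.2]
finger_gap: 0.0007
grip_force: 0.0
```

Call:
{"op": "send_rows", "data": {"steps": "0 0 0 0.131; 0 0 0 0.131; 0 0 0 0.131; 0 0 0 0.131; 0 0 0 0.131; 0 0 0 0.131; 0 0 0 0.131; 0 0 0 0.131"}}

```text
t: 101.25
tcp_pos: [0.6277, 0.2023, 0.1978]
eef_rot: [0.0, 0.999, -0.043, -0.006]
wrist_force: [-0.2, 0.6, -0.9]
finger_gap: 0.0004
grip_force: 0.0
```

Run:
```python
from h import *
plan(*(C['R']@[.036,.175]+C['t']),.1275,-.085)
```

```text
plan [ 2.000e-03 -1.043e+00  7.028e+00 -0.000e+00] psi -0.0851 tcp [0.6277 0.2023 0.1978]
```

Call:
{"op": "send_rows", "data": {"steps": "0 -1 1 0; 0 -1 2.5 0; 0 -1 4 0; 0 -1 5.5 0; 0 -1 7 0; 0 -1 7 0; 0 -1 7 0; 0 -1 7 0"}}

```text
t: 102.25
tcp_pos: [0.6283, 0.2122, 0.1285]
eef_rot: [0.0, 0.999, -0.043, -0.005]
wrist_force: [-0.1, -0.4, 0.9]
finger_gap: 0.0007
grip_force: 0.0
```

Call:
{"op": "send_rows", "data": {"steps": "0 -1.5 0 0; 0 -3 0 0; 0 -4.5 0.2 0; 0 -5.8 0.4 0; 0 -7 0.9 0; 0 -8 1.5 0; 0 -9 2.3 0; 0 -9.8 3.2 0"}}

```text
t: 103.25
tcp_pos: [0.636, 0.3112, 0.0952]
eef_rot: [-0.0, 0.999, -0.042, -0.005]
wrist_force: [0.7, 0.9, 3.1]
finger_gap: 0.0003
grip_force: 1.2
```

Call:
{"op": "send_rows", "data": {"steps": "0 -0.5 0.8 0; 0 -0.9 1.4 0; 0 -1.2 2 0; 0 -1.4 2.6 0; 0 -1.5 3.1 0; 0 -1.5 3.5 0; 0 -1.5 3.8 0; 0 -1.5 3.8 0"}}

```text
t: 104.25
tcp_pos: [0.6367, 0.3252, 0.0598]
eef_rot: [-0.0, 0.999, -0.042, -0.006]
wrist_force: [-4.7, 0.7, 14.0]
finger_gap: 0.0003
grip_force: 6.8
```

Run:
```python
from h import *
o=ctrl.get_obs(); print(o['tcp_pos'],o['wrist_force'],C['R'].T@(o['tcp_pos'][:2]-C['t']))
p,d=shot('scene'); P=cloud('scene',d); L=P.copy(); L[...,:2]=(P[...,:2]-C['t'])@C['R']
m=(L[...,2]>.02)&(L[...,2]<.2)&(L[...,1]>.2)&(L[...,1]<.36)&(abs(L[...,0]-.035)<.02); 
for y in np.arange(.21,.36,.01):
    k=m&(abs(L[...,1]-y)<.005); print(round(y,3),k.sum(),np.percentile(L[k][:,2],[5,50,95]).round(3) if k.sum() else '')
```

```text
[0.63670841 0.32522682 0.05982436] [-4.66498679  0.70252551 14.00958346] [0.03455975 0.28779876]
0.21 45 [0.057 0.178 0.181]
0.22 34 [0.059 0.176 0.18 ]
0.23 12 [0.028 0.059 0.174]
0.24 10 [0.028 0.055 0.062]
0.25 11 [0.052 0.059 0.062]
0.26 0 
0.27 0 
0.28 1 [0.136 0.136 0.136]
0.29 6 [0.063 0.067 0.071]
0.3 23 [0.063 0.07  0.089]
0.31 16 [0.064 0.069 0.073]
0.32 14 [0.062 0.067 0.093]
0.33 140 [0.169 0.18  0.197]
0.34 36 [0.151 0.177 0.18 ]
0.35 40 [0.175 0.177 0.179]
```

Call:
{"op": "send_rows", "data": {"steps": "0 0 -2 0; 0 0 -5 0; 0 0 -9 0; 0 0 -13 0; -4 0 -15 0; -8 0 -15 0; -12 0 -15 0; -12 0 -15 0"}}

```text
t: 105.3
tcp_pos: [0.5154, 0.3357, 0.2091]
eef_rot: [0.0, 0.999, -0.042, -0.007]
wrist_force: [0.9, 0.2, 0.2]
finger_gap: 0.0006
grip_force: 0.0
```

Run:
```python
from h import *
p,d=shot('scene'); P=cloud('scene',d); L=P.copy(); L[...,:2]=(P[...,:2]-C['t'])@C['R']
m=(L[...,2]>.04)&(L[...,2]<.2)&(abs(L[...,0]-.035)<.02)
for y in np.arange(.25,.34,.01):
    k=m&(abs(L[...,1]-y)<.005); print(round(y,3),k.sum(),np.percentile(L[k][:,2],[5,50,95]).round(3) if k.sum() else '')
q,_=shot('top'); fork(q)
cv2.imwrite('pics/l.png',q[:,:,::-1])
```

```text
0.25 22 [0.054 0.06  0.063]
0.26 22 [0.057 0.063 0.067]
0.27 26 [0.059 0.066 0.07 ]
0.28 32 [0.062 0.068 0.072]
0.29 29 [0.062 0.069 0.072]
0.3 28 [0.063 0.07  0.074]
0.31 32 [0.063 0.071 0.073]
0.32 33 [0.062 0.071 0.074]
0.33 6 [0.063 0.069 0.074]
0.34 0 
handle 404 [ 527.7 -251.2] [ 19.7 116.7] 89.15 398.0 234.0
blade 343 [ 637.4 -253.5] [77.2 52.8] 1.4 398.0 186.0
th -0.0204
```

View pics/l.png

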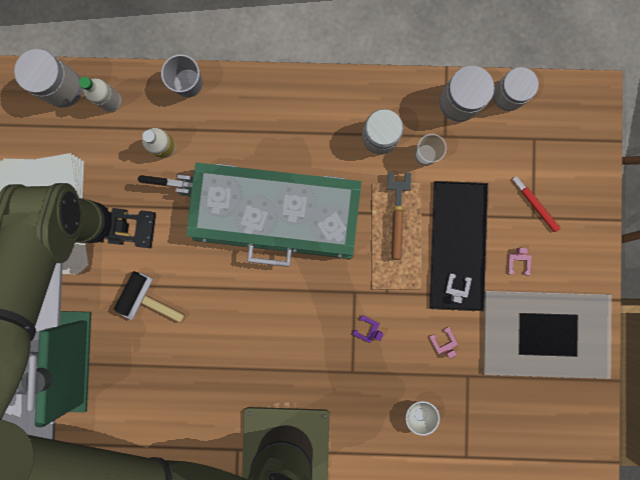

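The cover is shut with all four studs clipped. The clamp handle is down at (155,181), the fork is on its mat at (398,220), and the bystanders have not moved.

```bash
python3 -c "
from workcell import ctrl
print(ctrl.hand_in())"
```

```text
the job is handed in; nothing more can be done
None
```

I handed the job in at about 105 s of robot time, and no verdict came back. In the last pictures all four studs have clips home, the cover is shut, the clamp handle is right down, the fork lies on its mat and the bystanders have not moved.

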